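# Load the weld jig and find the socket for its clamp nut

## Robot

A 6-joint arm with a two-finger parallel gripper is mounted at the origin on the work surface. World frame = base frame: x ahead of the robot, y to its left, z up, the work surface at z = 0. Lengths are in m, angles in degrees, forces in N, time in s.
With the tool pointing down it reaches from about 0.4 to 0.825 m from the base axis. Payload 7 kg.
Tool frame: the origin (TCP) lies at the very end of the fingers, on their centre line; the grasp point (between the pads) lies 19 mm behind it; x points along the fingers, z is the direction in which the jaws open and shut, and the axes are right-handed (so a half turn about x gives the same grasp; the last joint's range is limited). The gripper opens to 88 mm and grips with 3 to 60 N. Pads are 19 mm wide; open, the fingers measure 130 mm over their backs; the gripper's body (78 mm by 193 mm) begins 47 mm behind the grasp point.
Start: joints at [-50.357, 20.546, 0.682, 0, -70.136, -16.507], TCP at [0.265, -0.621, 0.227] pointing down, gripper open.
Joint ranges: [-176.03, 176.03], [-82.01, 121.73], [-58.28, 71.71], [-173.87, 95.51], [-174.79, -0.11], [-173.66, 173.66]. Speed limits (degrees/s): [136.94, 136.94, 172.46, 180, 180, 180].

## Interface

Orientations are given as [roll, pitch, yaw] about the fixed x, y, z axes, in that order (R = Rz(yaw) Ry(pitch) Rx(roll)).
In Python, from plant import * gives the robot as it stands.
- The arm moves only by the tool arm_command, never from a script. Its argument "commands" is one flat list of numbers, 5 for each row, row after row: the shift along the tool's x, y, z in mm, then the turn about the tool's x in degrees, then the opening in per cent of the stroke, from 0 (shut) to 100 (fully open). A call has 1 to 5 rows; each row shifts and turns the pose as measured when the row begins, along the tool's axes as they then stand; what a row does not reach is not made up. A row lasts 1/8 s, in which the tool goes at most 62.5 mm and 10.7 degrees, less where a joint would pass 70% of its speed; a pose out of reach is approached as far as the arm can. A call is refused whole if a number of a shift passes 62.5 or a number of a turn 10.7, either way. A call with a gripper value outside its range is refused whole. The fingers move at their own pace and stop on an object; the grip force is fixed at half the most. Time passes only in rows, so rows that do not move let the fingers close. It gives the time, the measured TCP pose, the force and the opening at its end, in the units of the state.
- get_obs(): the state, without advancing time (a new reading comes with each control period).
- snapshot(name): name is "side" or "top" or "wrist"; returns a dict with "frame" (400x640x3 uint8, blue, green, red), "fov_y" (degrees; the focal length in pixels is half the picture's height over the tangent of half this angle, whatever the lens; pixels are square), "cx", "cy" (the principal point, pixels), "dist" ([k1, k2, p1, p2, k3] as OpenCV has them; the pictures are not rectified), "world_to_cam" (4x4, takes a point from world to camera coordinates). Camera axes: x right, y up, looking along -z (the intrinsics and any distortion apply to the point x, -y, -z); pixel columns grow to the right and rows downward; lengths in m; the calibration is good to about 2 mm. A picture is of the moment at which its call begins. There is no depth.
- close_job(): hands the job in, once; it reports no verdict.
The state is a dict: "clock": time; "joint_pos": joint angles; "qvel": joint speeds; "tau": joint torques, N m; "tool_pos": TCP position; "orientation": TCP orientation; "force": force on the tool from outside, world axes, zero at the start; "moment": the same for the moment, N m; "opening": finger opening in m.
Only numpy, scipy, OpenCV 4.12 (cv2) and the standard library are available. Lean on these libraries where they do the work, as an engineer would, in place of code of your own. Each camera call takes 0.05 s, during which the arm holds its last target. There are 200 camera calls.

## Task

Lay the T-shaped steel coupon flat and square in the pocket of the green weld jig and let go of it; then, by trying the sockets from the red tray on the jig's clamp nut, find the one that fits (the smallest that goes all the way down over it). Finish still gripping that socket, fully down on the nut, without letting go; the other two sockets must be standing upright in the tray, and the other things on the bench stay where they are.

Things in the scene. Friction and masses are not known exactly. Their poses are not given: they have to be found in the camera images.
- coupon_mid (a point): T-shaped steel weld coupon, 500 g: base plate 80 x 50 x 10 mm and an upright web along its middle, 80 mm long (x), 10 mm thick (y), 40 mm high: 50 mm tall in all; brown weld beads beside the web. The point is its centre, 25 mm above its underside; x along the web, z up. It starts on the table; either way round fits.
- pocket (a point): rectangular pocket in the fixed green jig (jig 120 x 240 mm, 20 mm high). The point is the centre of the pocket's floor, 10 mm above the table; pocket 10 mm deep, 84 mm along x by 54 mm along y, rim chamfered; x, y along its sides, z up. The clamp stud is 130 mm from it, towards its -y.
- stud (a point): foot of the clamp nut on the jig: centre of the nut's underside on top of the steel clamp strap (36 mm wide, 12 mm thick), 32 mm above the table; axes as the pocket's. The right socket goes down until its mouth meets the strap here; a too small one stops about 15 mm higher, on the nut's cone; the large one drops over loosely and is wrong.
- nut_a: one of two fixed brass hex nuts, 18 or 24 mm across flats; which one is on the jig varies (which is which is not told), the other stands on the blue spare block, unused. 14 mm high hexagon, a 4 mm cone above it, then a 5 mm stub of thread: 23 mm. Origin: centre of its underside, 32 mm above the table; two flats are square to x (repeats every 60 degrees). It does not turn.
- nut_b: one of two fixed brass hex nuts, 18 or 24 mm across flats; which one is on the jig varies (which is which is not told), the other stands on the blue spare block, unused. 14 mm high hexagon, a 4 mm cone above it, then a 5 mm stub of thread: 23 mm. Origin: centre of its underside, 32 mm above the table; two flats are square to x (repeats every 60 degrees). It does not turn.
- tray: fixed red tray, 260 mm (x) by 100 mm (y), rim 14 mm high and 4 mm thick, floor 6 mm above the table; origin at the table under its centre. The three sockets stand in a row along its x, about 75 mm apart.
- socket_small_mid (a point): smallest of three round steel sockets, 31 mm across, 180 g, standing mouth down in the tray, places vary. 82 mm tall: lower 42 mm round, with a hex opening 20.5 mm across flats, 26 mm deep, in its underside; upper 40 mm a dark 20 x 20 mm square adapter to grip, faces square to x and y. Two flats of the hex are square to x. Point: on the axis, half-way up, 41 mm above the mouth; z up.
- socket_medium_mid (a point): middle-sized of three round steel sockets, 37 mm across, 250 g, standing mouth down in the tray, places vary. 82 mm tall: lower 42 mm round, with a hex opening 26.5 mm across flats, 26 mm deep, in its underside; upper 40 mm a dark 20 x 20 mm square adapter to grip, faces square to x and y. Two flats of the hex are square to x. Point: on the axis, half-way up, 41 mm above the mouth; z up.
- socket_large_mid (a point): largest of three round steel sockets, 45 mm across, 330 g, standing mouth down in the tray, places vary. 82 mm tall: lower 42 mm round, with a hex opening 33 mm across flats, 26 mm deep, in its underside; upper 40 mm a dark 20 x 20 mm square adapter to grip, faces square to x and y. Two flats of the hex are square to x. Point: on the axis, half-way up, 41 mm above the mouth; z up.
- brush: bystander, to be left alone: wire brush
- hammer: bystander, to be left alone: hammer
- wrench: bystander, to be left alone: open spanner
- spray_can: bystander, to be left alone: blue can, 60 mm across, 160 mm tall
- tip_cup: bystander, to be left alone: steel cup, 70 mm across, 70 mm tall
There are look-alikes about, which are no part of the job. What is shaped like the part that bears socket_large_mid but purple is not meant. What is shaped like the part that bears coupon_mid but purple is not meant.

How it is judged (in metres and radians):
On the way, in this order (a step that is already met when the one before it is completed fails the run):
1. the T-shaped coupon lies flat and square on the floor of the jig pocket, let go (x of coupon_mid in the frame of pocket between -0.004 and 0.004 m and y of coupon_mid in the frame of pocket between -0.004 and 0.004 m and z of coupon_mid in the frame of pocket between 0.021 and 0.0275 m and angle between coupon_mid's own z axis and vertical below 0.05 rad and angle between the x axis of coupon_mid and the x axis of pocket, either way round below 0.08 rad and contact force between the fingers and coupon below 0.1 N), for 0.2 s.
2. the socket that fits the jig's nut is fully down over it (((horizontal distance between nut_a and stud below 0.01 m and horizontal distance between socket_small_mid and nut_a below 0.005 m and z of socket_small_mid in the frame of nut_a between 0.036 and 0.045 m and angle between socket_small_mid's own z axis and vertical below 0.12 rad) or (horizontal distance between nut_b and stud below 0.01 m and horizontal distance between socket_medium_mid and nut_b below 0.005 m and z of socket_medium_mid in the frame of nut_b between 0.036 and 0.045 m and angle between socket_medium_mid's own z axis and vertical below 0.12 rad))), for 0.2 s.
At the end, for the whole second after the job is handed in: Coupon released in the pocket: 4 mm off centre, 2.5 mm off the floor, 0.05 rad off flat, 0.08 off square at most. Matching socket gripped (3 N), still, on the jig's nut: within 5 mm of its axis, 4 mm of fully down, 0.12 rad of upright. Other two upright in the tray. Bystanders moved under 30 mm (all of step 1 and ((horizontal distance between nut_a and stud below 0.01 m and horizontal distance between socket_small_mid and nut_a below 0.005 m and z of socket_small_mid in the frame of nut_a between 0.036 and 0.045 m and angle between each of socket_small_mid, socket_medium_mid, socket_large_mid's own z axis and vertical below 0.12 rad and contact force between the fingers and socket_small above 3 N and linear speed of socket_small below 0.02 m/s and x of socket_medium_mid in the frame of tray between -0.128 and 0.128 m and y of socket_medium_mid in the frame of tray between -0.048 and 0.048 m and z of socket_medium_mid in the frame of tray between 0.042 and 0.052 m and contact force between the fingers and socket_medium below 0.1 N and x of socket_large_mid in the frame of tray between -0.128 and 0.128 m and y of socket_large_mid in the frame of tray between -0.048 and 0.048 m and z of socket_large_mid in the frame of tray between 0.042 and 0.052 m and contact force between the fingers and socket_large below 0.1 N) or (horizontal distance between nut_b and stud below 0.01 m and horizontal distance between socket_medium_mid and nut_b below 0.005 m and z of socket_medium_mid in the frame of nut_b between 0.036 and 0.045 m and angle between each of socket_medium_mid, socket_small_mid, socket_large_mid's own z axis and vertical below 0.12 rad and contact force between the fingers and socket_medium above 3 N and linear speed of socket_medium below 0.02 m/s and x of socket_small_mid in the frame of tray between -0.128 and 0.128 m and y of socket_small_mid in the frame of tray between -0.048 and 0.048 m and z of socket_small_mid in the frame of tray between 0.042 and 0.052 m and contact force between the fingers and socket_small below 0.1 N and x of socket_large_mid in the frame of tray between -0.128 and 0.128 m and y of socket_large_mid in the frame of tray between -0.048 and 0.048 m and z of socket_large_mid in the frame of tray between 0.042 and 0.052 m and contact force between the fingers and socket_large below 0.1 N))); the arm keeps its last pose, push and grip.
It fails at once if the brush is shoved or knocked over (distance of brush from where it was at the start of the episode above 0.03 m).
It fails at once if the hammer is shoved or knocked over (distance of hammer from where it was at the start of the episode above 0.03 m).
It fails at once if the wrench is shoved or knocked over (distance of wrench from where it was at the start of the episode above 0.03 m).
It fails at once if the spray can is shoved or knocked over (distance of spray_can from where it was at the start of the episode above 0.03 m).
It fails at once if the tip cup is shoved or knocked over (distance of tip_cup from where it was at the start of the episode above 0.03 m).
It also fails if it takes over 70 s, if anything falls off the work surface, if the arm or the gripper's body presses on something with over 40 N, if the wrist force passes 120 N, or if a joint passes its speed limit or range.

## Working session

There is one attempt and no reset: what is moved stays moved. The work goes in short steps, Python scripts to look and compute and a tool call to move; the robot and the scene stay as the last step left them, time stands still between calls to the robot, and variables do not carry over. Pictures are saved under pics/ and viewed, about 8 in all and at most 12, crops included, and the job is handed in when it is done.

Besides the shell and the picture viewer there is one more tool, called after ">>>" as name(argument=value, ...) on one line, values as JSON. arm_command: Moves the arm, as the interface text tells. Its arguments: {"type":"object","properties":{"commands":{"type":"array"}},"required":["commands"]}

```bash
mkdir -p pics; cat > h.py <<'E'
from plant import *
import numpy as np, cv2, pickle
def shot(name,tag):
    s=snapshot(name); cv2.imwrite(f'pics/{tag}.png',s['frame']); pickle.dump(s,open(f'pics/{tag}.pkl','wb')); return s
def load(tag): return pickle.load(open(f'pics/{tag}.pkl','rb'))
def K(s):
    f=200/np.tan(np.radians(s['fov_y']/2)); return np.array([[f,0,s['cx']],[0,f,s['cy']],[0,0,1.]])
def ray(s,px):
    u=cv2.undistortPoints(np.array([[px]],float),K(s),np.array(s['dist'],float))[0,0]
    T=np.array(s['world_to_cam']); R=T[:3,:3]; c=-R.T@T[:3,3]
    d=R.T@np.array([u[0],-u[1],-1.]); return c,d/np.linalg.norm(d)
def atz(s,px,z):
    c,d=ray(s,px); return c+d*(z-c[2])/d[2]
def tri(obs):
    A=np.zeros((3,3));b=np.zeros(3)
    for s,px in obs:
        c,d=ray(s,px);P=np.eye(3)-np.outer(d,d);A+=P;b+=P@c
    p=np.linalg.solve(A,b); return p,[np.linalg.norm((np.eye(3)-np.outer(d,d))@(p-c)) for c,d in (ray(s,q) for s,q in obs)]
def proj(s,p):
    T=np.array(s['world_to_cam']); q=T[:3,:3]@np.array(p)+T[:3,3]; q=np.array([[q[0],-q[1],-q[2]]])
    return cv2.projectPoints(q,np.zeros(3),np.zeros(3),K(s),np.array(s['dist'],float))[0][0,0]
E
python3 - <<'E'
from h import *
a=[shot(n,n+'0') for n in('side','top','wrist')]
for s in a:
    T=np.array(s['world_to_cam']);print(s['fov_y'],s['cx'],s['cy'],s['dist'],-T[:3,:3].T@T[:3,3]);
cv2.imwrite('pics/tw.png',a[1]['frame'])
o=get_obs();print(o)
E
```

```text
54.18773753476808 325.02422298941514 194.12477077700427 [-0.06464958  0.          0.          0.          0.        ] [ 0.52591571 -1.10072812  0.71009185]
42.94177768810602 313.8118663646928 197.2325689124333 [-0.1655031  0.         0.         0.         0.       ] [ 0.23433622 -0.03012502  1.70049485]
66.03031588112397 317.85839199727053 201.31323522948867 [-0.03426411  0.          0.          0.          0.        ] [ 0.18704811 -0.65158447  0.383811  ]
{'clock': 0.15, 'joint_pos': array([-5.03564496e+01,  2.05809045e+01,  6.44901710e-01, -1.28435126e-02,
       -7.01347436e+01, -1.65073115e+01]), 'qvel': array([ 0.08673567, -0.13229445,  0.22832281, -0.02060349, -0.02486046,
        0.06582191]), 'tau': array([-9.14240700e-04, -5.83277214e+01,  2.93289757e+01,  7.00118870e+00,
        8.79204716e-03, -9.86720056e-05]), 'tool_pos': array([ 0.26504536, -0.620387  ,  0.22584896]), 'orientation': array([  6.82235191,  89.92823033, 119.95421901]), 'force': array([-0.00255772,  0.36012205,  0.78619249]), 'moment': array([-0.02694859, -0.05145304,  0.01497213]), 'opening': 0.0873588778894171}
```

View pics/top0.png

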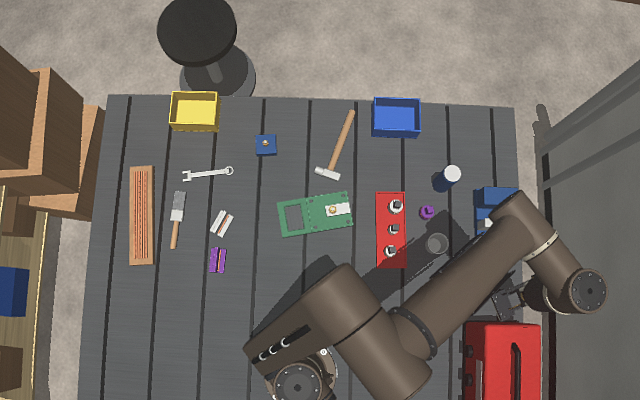

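View pics/side0.png

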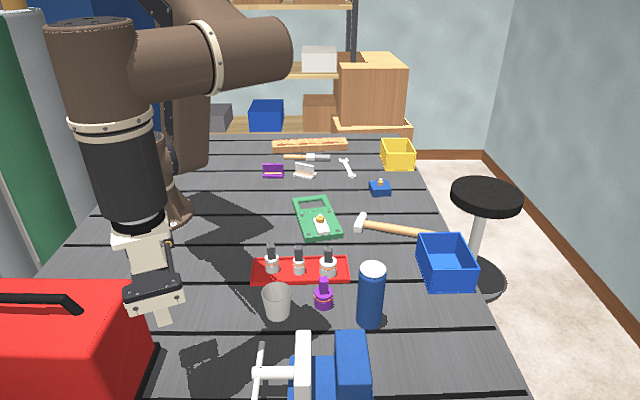

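Top view: candidates for the coupon are white/steel T at (221,222) and the purple one at (217,260), so the steel one is meant. Sockets are at (395,206), (393,229) and (391,251) in the tray, with a purple look-alike at (427,212) outside it. The jig pocket is at (293,216), the stud at (332,210). I'll enlarge these.

```bash
cat > mos.py <<'E'
from h import *
def tile(tag,x0,y0,k,w,h):
    f=load(tag)['frame'][y0:y0+int(np.ceil(h/k)),x0:x0+int(np.ceil(w/k))]
    f=cv2.resize(f,None,fx=k,fy=k,interpolation=cv2.INTER_CUBIC)[:h,:w]
    f=cv2.copyMakeBorder(f,0,h-f.shape[0],0,w-f.shape[1],cv2.BORDER_CONSTANT)
    st=10 
    for u in range((x0//st+1)*st,x0+int(w/k),st):
        cv2.line(f,(int((u-x0+.5)*k),0),(int((u-x0+.5)*k),6),(0,255,255),1);cv2.putText(f,str(u),(int((u-x0+.5)*k)-10,16),0,.33,(0,255,255),1)
    for v in range((y0//st+1)*st,y0+int(h/k),st):
        cv2.line(f,(0,int((v-y0+.5)*k)),(6,int((v-y0+.5)*k)),(0,255,255),1);cv2.putText(f,str(v),(8,int((v-y0+.5)*k)+4),0,.33,(0,255,255),1)
    return f
E
python3 - <<'E'
from mos import *
A=[tile('top0',203,203,7,266,300),tile('top0',273,183,3.2,266,300),tile('top0',370,188,4,266,300)]
B=[tile('side0',255,155,4,266,300),tile('side0',288,190,4.5,266,300),tile('side0',248,240,2.6,266,300)]
cv2.imwrite('pics/m1.png',np.vstack([np.hstack(A),np.hstack(B)]))
E
```

```text
(no output)
```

View pics/m1.png

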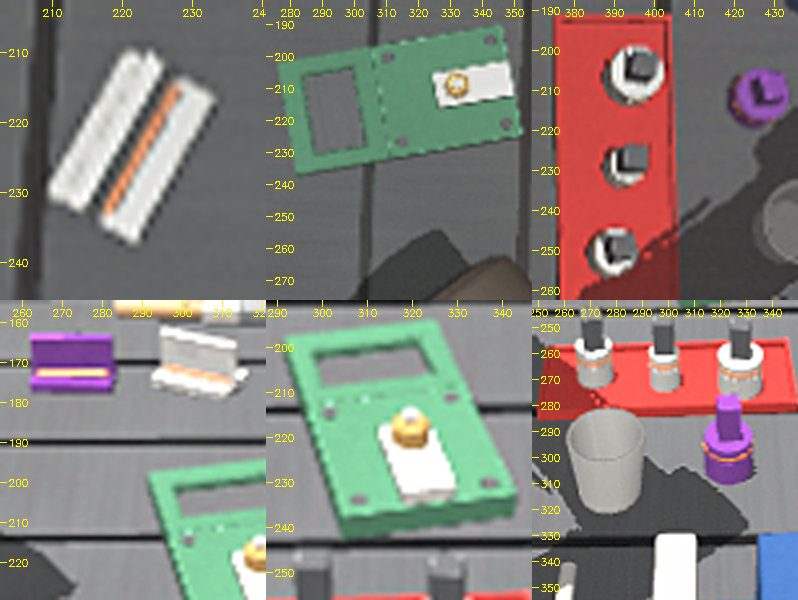

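Confirmed in the enlargement: steel coupon (221.8,223.3 top; ~308,373/… side white) versus purple to its left. In the tray the largest socket is at (395,206), the smallest at (393,229) and the middle at (391,251). The purple socket stands outside the tray. Next, coarse positions.

```bash
python3 - <<'E'
from h import *
t=load('top0');s=load('side0')
for n,p,z in [('coupon base c',(221.8,223.3),.01),('pocket TL',(284.2,206),.02),('pTR',(300.7,203),.02),('pBR',(303.5,227.5),.02),('pBL',(288,230.5),.02),('stud top',(332.3,208.6),.055),('tray TL',(376.3,191.5),.014),('tray TR',(404.5,191.5),.014),('can',(453,173),.16),('cup',(437,243),.07),('hammer head',(327,173),.02),('hammer end',(351,112),.02),('wr',(184,176),.0),('wr2',(232,170),0),('brush',(178,195),.02),('brush end',(174,247),.02),('purple sock',(427,212),.04),('purp coup',(217,260),.03)]: print(n,atz(t,p,z).round(4))
for n,p,q in [('L',(396.5,203.5),(324.5,242)),('S',(395,227),(298,242)),('M',(392.5,248.5),(271,242)),('stud',(332.3,208.6),(319.5,214.5)),('couponwebtop end R',(225.5,209.7),(314,168))]: 
    r=tri([(t,p),(s,q)]);print(n,r[0].round(4),np.round(r[1],4), atz(t,p,.088).round(4))
w=load('wrist0');T=np.array(w['world_to_cam']);print(T.round(3))
E
```

```text
coupon base c [0.4826 0.2807 0.01  ]
pocket TL [0.5473 0.0717 0.02  ]
pTR [0.5594 0.0166 0.02  ]
pBR [0.4765 0.0042 0.02  ]
pBL [0.4647 0.0554 0.02  ]
stud top [ 0.5373 -0.089   0.055 ]
tray TL [ 0.6089 -0.2389  0.014 ]
tray TR [ 0.6121 -0.3358  0.014 ]
can [ 0.6448 -0.4657  0.16  ]
cup [ 0.4316 -0.4326  0.07  ]
hammer head [ 0.6665 -0.0691  0.02  ]
hammer end [ 0.8909 -0.1478  0.02  ]
wr [0.6452 0.427  0.    ]
wr2 [0.6717 0.2597 0.    ]
brush [0.5731 0.4368 0.02  ]
brush end [0.395  0.4359 0.02  ]
purple sock [ 0.5387 -0.4071  0.04  ]
purp coup [0.3569 0.2852 0.03  ]
L [ 0.5498 -0.2935  0.1041] [0.0017 0.0017] [ 0.5548 -0.296   0.088 ]
S [ 0.4778 -0.2889  0.1006] [0.0021 0.0021] [ 0.4776 -0.2912  0.088 ]
M [ 0.4083 -0.2819  0.0963] [0.0012 0.0012] [ 0.408  -0.2835  0.088 ]
stud [ 0.5375 -0.089   0.0554] [0.0003 0.0003] [ 0.5312 -0.0878  0.088 ]
couponwebtop end R [0.5225 0.2653 0.0416] [0.0016 0.0016] [0.516  0.2572 0.088 ]
[[-0.392  0.92  -0.     0.673]
 [-0.875 -0.373 -0.309  0.039]
 [-0.284 -0.121  0.951 -0.391]
 [ 0.     0.     0.     1.   ]]
```

>>> arm_command(commands=[-5,-41,46,0,100,-5,-41,46,0,100,-5,-41,46,0,100,-5,-41,46,0,100,-5,-41,46,0,100])

```text
clock: 0.78
tool_pos: [0.3632, -0.3256, 0.2477]
orientation: [21.4, 89.6, 134.1]
force: [1.2, 0.4, 0.0]
opening: 0.0877
```

>>> arm_command(commands=[0,-41,46,0,100,0,-41,46,0,100,0,-41,46,0,100,0,0,0,6,100,0,0,0,6,100])

```text
clock: 1.4
tool_pos: [0.4244, -0.1429, 0.2493]
orientation: [3.6, 89.7, 104.5]
force: [-0.1, -0.0, -0.0]
opening: 0.0879
```

```bash
python3 - <<'E'
from h import *
s=shot('wrist','w1');o=get_obs();print(o['clock'],o['tool_pos'],o['orientation'],o['joint_pos'].round(1))
E
```

```text
1.45 [ 0.42438312 -0.14308578  0.24929853] [  2.64971441  89.67693694 103.22756485] [  6.4  -2.3 -24.   -0.3 -68.3 -85.7]
```

View pics/w1.png

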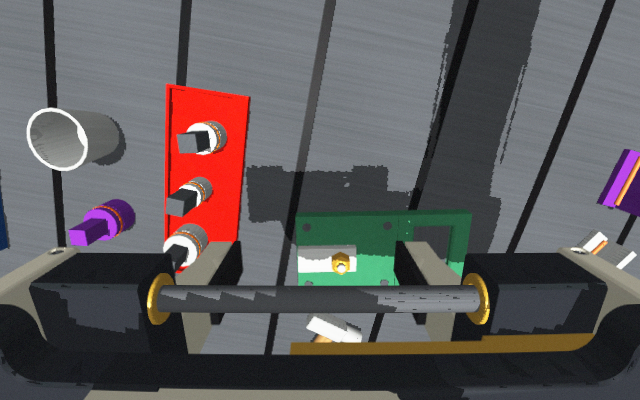

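The wrist view shows the gripper covering the bottom, the red tray at upper left (sockets at about (205,138), (192,192), (187,245)) and the jig partly hidden at (380,245). I'll move the TCP further out so the camera sees the tray and jig freely.

>>> arm_command(commands=[0,-46,-14,0,100,0,-46,-14,0,100,0,-46,-14,0,100,0,-46,-14,0,100,0,0,0,0,100])

```text
clock: 2.08
tool_pos: [0.6203, -0.1653, 0.2481]
orientation: [1.3, 89.6, 102.3]
force: [-1.1, 0.3, -1.1]
opening: 0.088
```

```bash
python3 - <<'E'
from h import *
s=shot('wrist','w2');o=get_obs();print(o['clock'],o['tool_pos'],o['orientation'],o['joint_pos'].round(1))
E
```

```text
2.125 [ 0.61898149 -0.16511416  0.24860112] [  0.58251775  89.63333562 101.60369698] [  2.3  16.7  -1.8  -0.4 -71.6 -81.1]
```

>>> arm_command(commands=[0,-9,49,0,100,0,-9,49,0,100,0,-9,49,0,100,0,-9,49,0,100,0,0,0,0,100])

```text
clock: 2.75
tool_pos: [0.6123, 0.0371, 0.2504]
orientation: [3.9, 89.6, 105.0]
force: [-0.3, -0.6, -0.2]
opening: 0.0878
```

```bash
python3 - <<'E'
from h import *
s=shot('wrist','w3');o=get_obs();print(o['clock'],o['tool_pos'],o['orientation'],o['joint_pos'].round(1))
a=load('w2')['frame'][:300];b=load('w3')['frame'][:300]
cv2.imwrite('pics/v23.png',np.vstack([a,b]))
E
```

```text
2.8 [0.61227192 0.03574439 0.25053065] [  4.81002847  89.603457   105.84363132] [  21.3   14.    -5.2   -0.4  -70.7 -100.1]
```

View pics/v23.png

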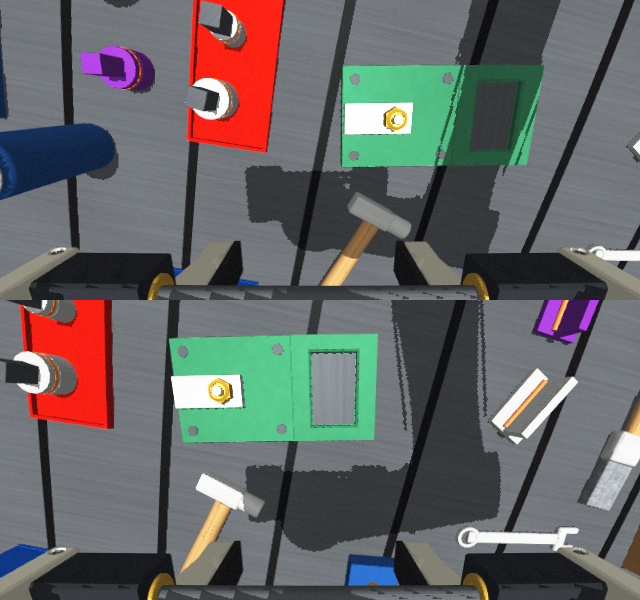

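The pictures show the jig whole in both views, pocket at (494,115) in w2 and (333,88) in w3. The nut is at (397,119) and (220,91). The steel coupon is at (535,105) in w3, with purple at its upper right. I'll measure the jig automatically while turning toward the coupon.

```bash
cat > jig.py <<'E'
from h import *
def green(tag):
    s=load(tag);h=cv2.cvtColor(s['frame'],cv2.COLOR_BGR2HSV)
    m=cv2.inRange(h,(60,90,30),(90,255,255));m[240:]=0
    return s,m,h
def linefit(pts): 
    vx,vy,x,y=cv2.fitLine(pts.astype(np.float32),cv2.DIST_HUBER,0,.01,.01).ravel();return np.array([x,y]),np.array([vx,vy])
def quad(cnt):
    # lines of 4 sides, fitted from contour pts
    c=cnt[:,0].astype(float);q=cv2.boxPoints(cv2.minAreaRect(cnt));L=[]
    for i in range(4):
        a,b=q[i],q[(i+1)%4];d=(b-a)/np.linalg.norm(b-a);n=np.array([-d[1],d[0]]);t=(c-a)@d;l=np.linalg.norm(b-a)
        sel=c[(abs((c-a)@n)<6)&(t>.15*l)&(t<.85*l)];L.append(linefit(sel))
    P=[]
    for i in range(4):
        (p,d),(r,e)=L[i-1],L[i];k=np.linalg.solve(np.stack([d,-e],1),r-p);P.append(p+k[0]*d)
    return np.array(P)
E
python3 - <<'E'
from jig import *
for tag in('w2','w3'):
    s,m,h=green(tag)
    m2=cv2.morphologyEx(m,cv2.MORPH_CLOSE,np.ones((3,3)))
    cs,hi=cv2.findContours(m2,cv2.RETR_CCOMP,cv2.CHAIN_APPROX_NONE)
    i=max(range(len(cs)),key=lambda i:cv2.contourArea(cs[i]))
    P=quad(cs[i]);W=np.array([atz(s,p,.02) for p in P]);print(tag,'outer',P.round(1).tolist(),W[:,:2].round(4).tolist(),W.mean(0).round(4),[round(np.linalg.norm(W[k]-W[k-1]),4) for k in range(4)])
    e=[W[k]-W[k-1] for k in range(4)];print([round(np.degrees(np.arctan2(v[1],v[0])),1) for v in e])
    hs=[k for k in range(len(cs)) if hi[0,k,3]==i and cv2.contourArea(cs[k])>800];
    for k in hs:
        P=quad(cs[k]);W=np.array([atz(s,p,.02) for p in P]);e=[W[j]-W[j-1] for j in range(4)]
        print(' hole',P.mean(0).round(1),W.mean(0).round(4),[(round(np.linalg.norm(v),4),round(np.degrees(np.arctan2(v[1],v[0])),1)) for v in e])
    y=cv2.inRange(h,(12,90,60),(32,255,255));y[200:]=0
    n,lab,st,ce=cv2.connectedComponentsWithStats(y)
    for j in range(1,n):
        if st[j,4]>60: print(' brass',ce[j].round(1),st[j].tolist(),atz(s,ce[j],.043).round(4))
E
```

```text
w2 outer [[340.70001220703125, 166.3000030517578], [342.3999938964844, 65.0], [543.7999877929688, 65.0], [525.0, 163.6999969482422]] [[0.6086, -0.135], [0.4914, -0.1583], [0.4429, 0.0759], [0.5593, 0.0988]] [ 0.5255 -0.0296  0.02  ] [np.float64(0.239), np.float64(0.1195), np.float64(0.2392), np.float64(0.1186)]
[np.float64(-78.1), np.float64(-168.8), np.float64(101.7), np.float64(11.1)]
 hole [377.6 118.2] [ 0.5421 -0.1032  0.02  ] [(np.float64(0.0395), np.float64(-167.7)), (np.float64(0.0849), np.float64(101.2)), (np.float64(0.0373), np.float64(11.7)), (np.float64(0.0844), np.float64(-77.3))]
 hole [492.4 115.5] [0.5119 0.0353 0.02  ] [(np.float64(0.0491), np.float64(-78.7)), (np.float64(0.0798), np.float64(-167.7)), (np.float64(0.0496), np.float64(101.9)), (np.float64(0.0802), np.float64(11.9))]
 brass [394.4 118.4] [384, 107, 23, 24, 348] [ 0.5381 -0.089   0.043 ]
w3 outer [[167.39999389648438, 38.099998474121094], [376.79998779296875, 32.79999923706055], [373.29998779296875, 139.39999389648438], [184.5, 141.5]] [[0.4922, -0.1591], [0.4418, 0.0754], [0.5597, 0.1005], [0.6071, -0.1313]] [ 0.5252 -0.0286  0.02  ] [np.float64(0.1182), np.float64(0.2399), np.float64(0.1205), np.float64(0.2366)]
[np.float64(-166.4), np.float64(102.1), np.float64(12.0), np.float64(-78.5)]
 hole [333.   88.7] [0.512  0.0391 0.02  ] [(np.float64(0.0542), np.float64(-76.9)), (np.float64(0.0817), np.float64(-169.3)), (np.float64(0.0509), np.float64(101.2)), (np.float64(0.08), np.float64(13.0))]
 brass [560.1  14.5] [553, 0, 15, 30, 114] [0.3876 0.2628 0.043 ]
 brass [220.7  90.5] [208, 78, 25, 26, 382] [ 0.5376 -0.0857  0.043 ]
 brass [525.7 102.8] [505, 80, 42, 47, 220] [0.4824 0.2595 0.043 ]
 brass [634.4 120.7] [625, 98, 15, 38, 301] [0.473  0.4013 0.043 ]
```

>>> arm_command(commands=[0,0,0,-10.7,100,0,0,0,-10.7,100,0,0,0,-10.7,100,0,0,0,-10.7,100,0,0,0,-10.7,100])

```text
clock: 3.42
tool_pos: [0.6089, 0.0298, 0.2522]
orientation: [-56.7, 89.6, 98.2]
force: [-0.5, -0.6, 0.5]
opening: 0.0877
```

>>> arm_command(commands=[0,0,0,-10.7,100,0,0,0,-10.7,100,0,0,0,-10.7,100,0,0,0,-10.7,100,0,0,0,-10.7,100])

```text
clock: 4.05
tool_pos: [0.6056, 0.0222, 0.2537]
orientation: [-116.1, 89.6, 92.5]
force: [0.7, 0.4, -0.3]
opening: 0.0873
```

>>> arm_command(commands=[0,0,0,-10.7,100,0,0,0,-10.7,100,0,0,0,-10.7,100,0,0,0,-10.7,100,0,0,0,0,100])

```text
clock: 4.68
tool_pos: [0.6024, 0.0149, 0.2552]
orientation: [-164.6, 89.6, 86.8]
force: [0.2, 0.3, 1.0]
opening: 0.0875
```

>>> arm_command(commands=[0,0,0,10.4,100,0,-48,-25,0,100,0,-48,-25,0,100,0,-48,-25,0,100,0,-48,-25,0,100])

```text
clock: 5.3
tool_pos: [0.484, 0.1951, 0.2564]
orientation: [-154.4, 89.6, 84.3]
force: [0.9, 0.6, -0.3]
opening: 0.0876
```

>>> arm_command(commands=[5,-48,-25,0,100,5,-48,-25,0,100,5,-48,-25,0,100,0,0,0,0,100])

```text
clock: 5.8
tool_pos: [0.3963, 0.3383, 0.2436]
orientation: [-164.7, 89.4, 72.9]
force: [-0.4, -0.3, -0.7]
opening: 0.0877
```

```bash
python3 - <<'E'
from mos import *
s=shot('wrist','w4');o=get_obs();print(o['clock'],o['tool_pos'],o['orientation'],o['joint_pos'].round(1))
p=proj(s,[.4826,.2807,.02]);print(p)
x0=int(p[0]-70);y0=max(0,int(p[1]-60))
cv2.imwrite('pics/m4.png',np.hstack([tile('w4',x0,y0,4,560,480)]))
E
```

```text
5.85 [0.39697135 0.33715838 0.24378285] [-165.79590911   89.43554291   71.84450821] [ 61.9   5.  -17.3  -0.1 -67.1  -4.2]
[322.76116708  82.71884708]
```

View pics/m4.png

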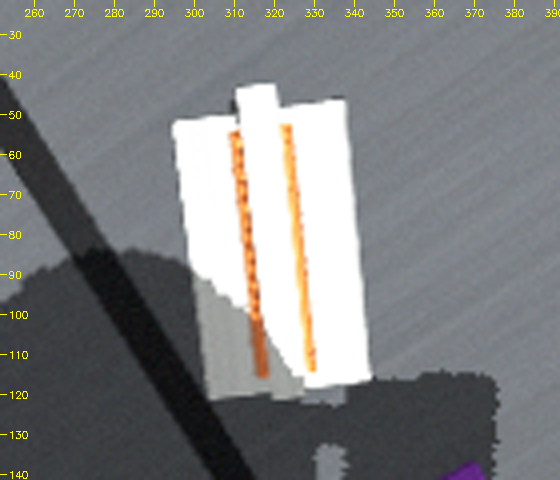

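The crop shows the steel coupon with base corners at (295,51), (338,46.5), (344,117) and (304,120.5). The web runs nearly vertical in the image and its top end is at (315.5,43).

```bash
python3 - <<'E'
from h import *
s=load('w4');P=[(295,51),(338,46.5),(344,117),(304,120.5)]
W=np.array([atz(s,p,.01) for p in P]);print(W.round(4),W.mean(0).round(4))
for i in range(4):
    v=W[i]-W[i-1];print(round(np.linalg.norm(v),4),round(np.degrees(np.arctan2(v[1],v[0])),1))
print('web top end',atz(s,(315.5,43.3),.05),atz(s,(315.5,43.3),.045))
w3=load('w3')
# independent check: base corners in w3 (from 2nd half of v23): 
Q=[(540,69),(578,78),(507,141),(491,131)]
for q in Q: print(atz(w3,q,.05).round(4),atz(w3,q,.01).round(4))
c=W.mean(0);e=(W[0]+W[1]-W[2]-W[3])/2;print(e,np.degrees(np.arctan2(e[1],e[0])))
E
```

```text
[[0.5299 0.2891 0.01  ]
 [0.5071 0.2444 0.01  ]
 [0.4354 0.2794 0.01  ]
 [0.4582 0.3233 0.01  ]] [0.4827 0.284  0.01  ]
0.0794 -25.5
0.0501 -117.0
0.0798 154.0
0.0495 62.5
web top end [0.51808402 0.26754245 0.05      ] [0.51881949 0.26716898 0.045     ]
[0.446  0.2574 0.05  ] [0.4368 0.2837 0.01  ]
[0.4453 0.3045 0.05  ] [0.436 0.336 0.01 ]
[0.5283 0.2495 0.05  ] [0.5281 0.2749 0.01  ]
[0.5212 0.2265 0.05  ] [0.5203 0.2494 0.01  ]
[ 0.07170709 -0.0346176   0.        ] -25.769579823218038
```

>>> arm_command(commands=[0,0,0,-6.2,100,0,50,5,0,100,0,50,5,0,100,50,0,0,0,70,50,0,0,0,70])

```text
clock: 6.48
tool_pos: [0.4902, 0.2794, 0.1472]
orientation: [172.1, 88.8, 55.1]
force: [0.1, 0.5, -0.6]
opening: 0.0726
```

>>> arm_command(commands=[40,0,0,0,70,0,0,0,0,70])

```text
clock: 6.72
tool_pos: [0.4904, 0.2747, 0.1034]
orientation: [175.8, 89.2, 58.2]
force: [-0.6, -0.4, 0.7]
opening: 0.0621
```

```bash
cat >> h.py <<'E'
def to(x,y,z,yaw=None):
    o=get_obs();r,p,w=o['orientation'];from scipy.spatial.transform import Rotation as Ro
    R=Ro.from_euler('xyz',[r,p,w],degrees=True).as_matrix();j=np.degrees(np.arctan2(R[1,2],R[0,2]))
    print('t',round(o['clock'],2),'tcp',np.round(o['tool_pos'],4),'yaw',round(j,2),'F',np.round(o['force'],1),'open',round(o['opening'],4),'q6',round(o['joint_pos'][5],1),'tilt',round(np.degrees(np.arccos(-R[2,0])),2))
    d=1000*(np.array([x,y,z])-o['tool_pos'])
    if yaw is None: yaw=j
    t=((yaw-j+180)%360)-180; print('turn',round(-t,2))
    print('tool now',np.round(R.T@d,1),'after turn',np.round((Ro.from_euler('z',t,degrees=True).as_matrix()@R).T@d,1))
E
python3 - <<'E'
from h import *
to(.4827,.284,.019,243.8)
s=shot('wrist','w5'); print(proj(s,[.4827,.284,.05]))
E
```

```text
t 6.72 tcp [0.4904 0.2747 0.1034] yaw -117.61 F [-0.6 -0.4  0.7] open 0.0621 q6 13.4 tilt 0.82
turn -1.41
tool now [ 84.5 -11.2  -3.5] after turn [ 84.5 -11.1  -3.7]
[314.52693816 233.76210426]
```

>>> arm_command(commands=[0,-11,-4,-1.4,70,42,0,0,0,70,0,0,0,0,70])

```text
clock: 7.15
tool_pos: [0.4867, 0.2885, 0.0698]
orientation: [166.5, 88.4, 50.4]
force: [-0.9, -0.5, 0.3]
opening: 0.0612
```

```bash
python3 - <<'E'
from mos import *
to(.4827,.284,.019,243.8)
s=shot('wrist','w5'); p=proj(s,[.4827,.284,.05]);print(p, proj(s,[.4827+.0359,.284-.0177,.05]),proj(s,[.4827-.0359,.284+.0177,.05]))
cv2.imwrite('pics/m5.png',tile('w5',180,110,2.8,800,600))
E
```

```text
t 7.15 tcp [0.4867 0.2885 0.0698] yaw -116.07 F [-0.9 -0.5  0.3] open 0.0612 q6 13.4 tilt 1.6
turn 0.13
tool now [50.6 -1.9  7.2] after turn [50.6 -1.9  7.2]
[330.17649484 241.90619599] [331.14222034 180.4202185 ] [329.29785616 295.96626271]
```

View pics/m5.png

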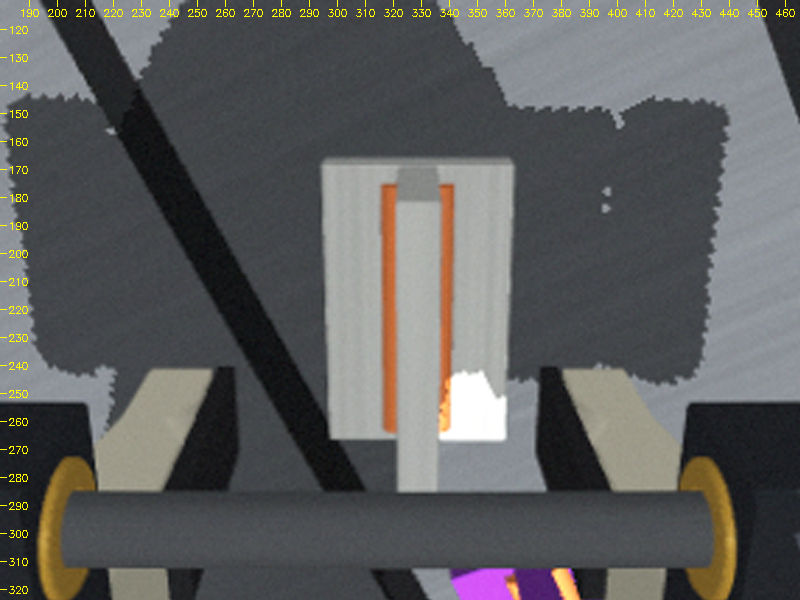

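The crop shows the web upright at column 328.5 (prediction 330.5), front end at row 181.5, and the jaws straddling it, aligned. I'll correct, descend and grip.

>>> arm_command(commands=[0,-2,6,0,70,0,0,0,0,70,25,0,0,0,70,20,0,0,0,70,0,0,0,0,70])

```text
clock: 7.82
tool_pos: [0.4878, 0.2902, 0.0342]
orientation: [163.7, 87.4, 47.8]
force: [-0.4, 0.5, 0.7]
opening: 0.061
```

```bash
python3 - <<'E'
from h import *
to(.4822,.2830,.019,243.8)
E
```

```text
t 7.83 tcp [0.4878 0.2902 0.0342] yaw -115.89 F [-0.4  0.5  0.7] open 0.061 q6 13.3 tilt 2.57
turn 0.31
tool now [14.8 -2.   9.5] after turn [14.8 -2.   9.5]
```

```bash
python3 - <<'E'
from h import *
o=get_obs();print(o['joint_pos'],o['qvel'],o['tau'],o['force'],o['moment'])
E
```

```text
[ 50.5901635   20.69325251 -28.35359259   0.20194353 -38.39066011
  13.3491321 ] [-0.10654404 -1.70983608  1.19156901  0.42608782 -0.92911569 -0.03054313] [ 3.53387708e-02 -4.85791004e+01  2.01918823e+01  4.75119039e+00
  5.74919768e-01  3.39340280e-03] [-0.42063755  0.54026075  0.66025298] [-0.19866591  0.24873011 -0.00916055]
```

>>> arm_command(commands=[0,0,0,0,70,0,0,0,0,70,0,0,0,0,70,0,0,0,0,70])

```text
clock: 8.32
tool_pos: [0.4891, 0.2915, 0.0376]
orientation: [163.4, 87.2, 47.6]
force: [0.8, 0.5, -0.5]
opening: 0.0618
```

```bash
python3 - <<'E'
from h import *
o=get_obs();print(o['joint_pos'],o['qvel'],o['tau'],o['force'],o['moment'])
to(.4822,.2830,.019,243.8)
E
```

```text
[ 50.58657339  20.4381008  -28.18866871   0.23924141 -38.54843202
  13.34913907] [-0.08708657 -0.31747488  0.17170825  0.02743696 -0.13190198 -0.03565976] [ 3.41936684e-03 -4.96333766e+01  2.08753860e+01  4.92360100e+00
  2.17863852e-01  3.21530526e-03] [ 0.7898252   0.47448106 -0.53368019] [-0.17359994  0.23306763  0.04096763]
t 8.32 tcp [0.4891 0.2915 0.0376] yaw -115.86 F [ 0.8  0.5 -0.5] open 0.0618 q6 13.3 tilt 2.83
turn 0.34
tool now [18.  -2.7 11.5] after turn [18.  -2.7 11.5]
```

>>> arm_command(commands=[-12,0,0,0,70,-12,0,0,0,70,-12,0,0,0,70,0,0,0,0,70])

```text
clock: 8.82
tool_pos: [0.4883, 0.2905, 0.0773]
orientation: [163.2, 87.1, 47.4]
force: [-0.6, -0.4, -0.7]
opening: 0.0614
```

```bash
python3 - <<'E'
from h import *
o=get_obs();print(o['joint_pos'],o['qvel'],o['tau'],o['force'],o['moment'])
to(.4822,.2830,.019,243.8)
E
```

```text
[ 50.59730021  17.23809124 -26.26321534   0.23994565 -43.57290645
  13.36557706] [ 0.01381394  0.22567338 -0.58743206 -0.53653719  0.09665388  0.02126359] [-2.41627079e-02 -4.77520037e+01  2.30901307e+01  5.46937376e+00
  7.15646282e-03  3.11597512e-03] [-0.5523821  -0.38564948 -0.70259304] [-0.21609351  0.25762667  0.02068681]
t 8.82 tcp [0.4883 0.2905 0.0773] yaw -115.85 F [-0.6 -0.4 -0.7] open 0.0614 q6 13.4 tilt 2.93
turn 0.35
tool now [57.7 -3.  12.2] after turn [57.7 -3.  12.2]
```

>>> arm_command(commands=[-50,0,0,0,70,-50,0,0,0,70,-50,0,0,0,70])

```text
clock: 9.2
tool_pos: [0.4809, 0.2828, 0.2265]
orientation: [164.1, 87.6, 48.1]
force: [0.3, 1.3, 0.7]
opening: 0.0614
```

>>> arm_command(commands=[0,0,0,0,70])

```text
clock: 9.32
tool_pos: [0.4824, 0.2842, 0.231]
orientation: [163.4, 87.2, 47.5]
force: [-0.3, -1.0, -0.5]
opening: 0.0613
```

>>> arm_command(commands=[0,0,0,0,70,0,0,0,0,70,0,0,0,0,70])

```text
clock: 9.7
tool_pos: [0.4814, 0.2834, 0.2286]
orientation: [164.2, 87.4, 48.3]
force: [-0.1, 0.5, -0.1]
opening: 0.0608
```

>>> arm_command(commands=[5,0,0,0,70,5,0,0,0,70,5,0,0,0,70,5,0,0,0,70,5,0,0,0,70])

```text
clock: 10.32
tool_pos: [0.4818, 0.2839, 0.2002]
orientation: [164.3, 87.5, 48.3]
force: [-0.4, 0.2, -0.6]
opening: 0.0614
```

```bash
python3 - <<'E'
from h import *
o=get_obs();print(o['joint_pos'],o['qvel'],o['tau'],o['force'],o['moment'])
to(.4822,.2830,.019,243.8)
E
```

```text
[ 50.63686246   9.36315981 -18.2458119    0.11360106 -59.9393972
  13.39591432] [ 0.10780492  2.27690543 -3.3304824  -0.07768437  5.44337033  0.00849329] [-2.49152006e-03 -4.14345968e+01  2.79890549e+01  6.57981277e+00
  3.74812726e-02  2.89105679e-03] [-0.39349146  0.23098512 -0.6080473 ] [-0.19221891  0.21407988 -0.00568232]
t 10.32 tcp [0.4818 0.2839 0.2002] yaw -115.9 F [-0.4  0.2 -0.6] open 0.0614 q6 13.4 tilt 2.45
turn 0.3
tool now [181.   -1.4   8.1] after turn [181.   -1.3   8.1]
```

>>> arm_command(commands=[8,0,2,0,70,8,0,2,0,70,8,0,2,0,70,8,0,2,0,70,8,0,0,0,70])

```text
clock: 10.95
tool_pos: [0.4791, 0.2774, 0.1571]
orientation: [164.4, 87.5, 48.4]
force: [0.7, -0.5, 0.2]
opening: 0.0614
```

>>> arm_command(commands=[8,0,0,0,70,8,0,0,0,70,8,0,0,0,70,8,0,0,0,70,8,0,0,0,70])

```text
clock: 11.58
tool_pos: [0.4805, 0.2789, 0.1143]
orientation: [164.3, 87.5, 48.3]
force: [0.7, 0.3, 0.8]
opening: 0.0617
```

>>> arm_command(commands=[8,0,0,0,70,8,0,0,0,70,8,0,0,0,70,8,0,0,0,70,8,0,0,0,70])

```text
clock: 12.2
tool_pos: [0.4818, 0.2803, 0.0714]
orientation: [164.2, 87.5, 48.3]
force: [0.1, -0.4, -0.7]
opening: 0.0613
```

```bash
python3 - <<'E'
from h import *
o=get_obs();print(o['joint_pos'],o['qvel'],o['tau'],o['force'],o['moment'])
to(.4822,.2830,.019,243.8)
E
```

```text
[ 50.38557063  17.03070286 -27.51485676   0.13276209 -42.99165956
  13.6086034 ] [ 0.04148387  5.34282567 -3.66050724  0.00975824  9.06929266  0.08452347] [-7.81017356e-03 -4.71736944e+01  2.26125437e+01  5.29186204e+00
 -6.56509353e-02  3.28461836e-03] [ 0.14916698 -0.40328833 -0.69350092] [-0.13814465  0.29542223 -0.02552849]
t 12.2 tcp [0.4818 0.2803 0.0714] yaw -115.9 F [ 0.1 -0.4 -0.7] open 0.0613 q6 13.6 tilt 2.46
turn 0.3
tool now [52.5 -1.4 -0.4] after turn [52.5 -1.4 -0.4]
```

>>> arm_command(commands=[8,-1,0,0,70,8,0,0,0,70,8,0,0,0,70,8,0,0,0,70,8,0,0,0,70])

```text
clock: 12.82
tool_pos: [0.4821, 0.2823, 0.0286]
orientation: [164.1, 87.5, 48.2]
force: [-0.5, 0.3, 0.7]
opening: 0.0611
```

>>> arm_command(commands=[6,0,0,0,50,3,0,0,0,40,2,0,0,0,30,0,0,0,0,20])

```text
clock: 13.32
tool_pos: [0.4824, 0.2825, 0.0164]
orientation: [164.0, 87.6, 48.1]
force: [-0.2, -0.8, -0.1]
opening: 0.0269
```

```bash
python3 - <<'E'
from mos import *
s=shot('wrist','w6')
to(.4822,.2830,.019,243.8)
cv2.imwrite('pics/m6.png',s['frame'])
E
```

```text
t 13.38 tcp [0.4824 0.2826 0.0164] yaw -115.88 F [0.2 0.6 0.5] open 0.0233 q6 13.5 tilt 2.43
turn 0.32
tool now [-2.5 -0.4 -0.4] after turn [-2.5 -0.4 -0.4]
```

>>> arm_command(commands=[-2,0,0,0,10,0,0,0,0,0,0,0,0,0,0,0,0,0,0,0,0,0,0,0,0])

```text
clock: 14.0
tool_pos: [0.4826, 0.2827, 0.0195]
orientation: [163.7, 87.5, 47.9]
force: [0.1, 0.4, -1.0]
opening: 0.0097
```

```bash
python3 - <<'E'
from h import *
to(.512,.037,.10,281.7)
E
```

```text
t 14.0 tcp [0.4826 0.2827 0.0195] yaw -115.86 F [ 0.1  0.4 -1. ] open 0.0097 q6 13.5 tilt 2.49
turn -37.56
tool now [-87.5 134.7 204.7] after turn [-90.9 -19.9 242.9]
```

>>> arm_command(commands=[-6,0,0,0,0,-12,0,0,0,0,-15,0,0,0,0,-15,0,0,0,0,-15,0,0,0,0])

```text
clock: 14.62
tool_pos: [0.4787, 0.2787, 0.0845]
orientation: [165.0, 87.8, 49.1]
force: [-1.2, 0.8, -5.7]
opening: 0.0098
```

>>> arm_command(commands=[-12,0,0,-3,0,-6,0,0,-6,0,-3,0,0,-6,0,0,0,0,-6,0,0,0,0,-6,0])

```text
clock: 15.25
tool_pos: [0.4788, 0.2789, 0.1129]
orientation: [137.6, 87.4, 49.4]
force: [0.7, 0.9, -5.7]
opening: 0.0098
```

>>> arm_command(commands=[0,0,0,-6,0,0,0,0,-3,0,0,0,0,-1.5,0,0,0,0,0,0])

```text
clock: 15.75
tool_pos: [0.4786, 0.2789, 0.1162]
orientation: [127.1, 87.3, 49.8]
force: [-0.3, 0.9, -6.2]
opening: 0.0098
```

```bash
python3 - <<'E'
from h import *
to(.429,.02,.12,281.7)
E
```

```text
t 15.75 tcp [0.4786 0.2789 0.1162] yaw -77.24 F [-0.3  0.9 -6.2] open 0.0098 q6 52.2 tilt 2.71
turn 1.06
tool now [ -14.7 -105.1  241.3] after turn [ -14.5 -100.6  243.2]
```

>>> arm_command(commands=[-1,-4,10,0,0,-1,-9,20,0,0,-1,-9,20,0,0,-1,-9,20,0,0,-1,-9,20,0,0])

```text
clock: 16.38
tool_pos: [0.4573, 0.1756, 0.1173]
orientation: [127.3, 87.3, 49.9]
force: [1.4, -0.7, -6.8]
opening: 0.0097
```

>>> arm_command(commands=[-1,-9,20,0,0,-1,-9,20,0,0,-1,-9,20,0,0,-1,-9,20,0,0,-1,-9,20,0,0])

```text
clock: 17.0
tool_pos: [0.4332, 0.0601, 0.1183]
orientation: [126.7, 87.3, 49.4]
force: [0.4, 0.2, -6.1]
opening: 0.0097
```

>>> arm_command(commands=[-1,-9,20,1,0,0,-6,12,0,0,0,-3,8,0,0,0,0,3,0,0,0,0,0,0,0])

```text
clock: 17.62
tool_pos: [0.4238, 0.0101, 0.1178]
orientation: [127.0, 87.2, 48.5]
force: [0.1, 0.8, -6.8]
opening: 0.0101
```

```bash
python3 - <<'E'
from mos import *
s=shot('wrist','w7')
to(.512,.037,.12,281.7)
p=proj(s,[.512,.037,.02]);print(p)
cv2.imwrite('pics/m7.png',tile('w7',max(0,int(p[0])-135),0,2.4,648,600))
from jig import *
s,m,h=green('w7');m[300:]=0
cs,hi=cv2.findContours(cv2.morphologyEx(m,cv2.MORPH_CLOSE,np.ones((3,3))),cv2.RETR_CCOMP,cv2.CHAIN_APPROX_NONE)
for c,q in zip(cs,hi[0]):
    if cv2.contourArea(c)>1500:
        P=quad(c);W=np.array([atz(s,a,.02) for a in P]);print(P.round(0).tolist(),W.mean(0).round(4),[(round(np.linalg.norm(v),4),round(np.degrees(np.arctan2(v[1],v[0])),1)) for v in [W[j]-W[j-1] for j in range(4)]])
E
```

```text
t 17.68 tcp [0.4238 0.0103 0.1177] yaw -78.43 F [ 1.   0.  -5.9] open 0.0102 q6 75.2 tilt 2.83
turn -0.13
tool now [ 1.6 91.8 -8.6] after turn [ 1.6 91.8 -8.4]
[312.78188112  96.87260867]
[[243.0, 14.0], [559.0, 14.0], [535.0, 170.0], [252.0, 171.0]] [ 0.5264 -0.0286  0.02  ] [(np.float64(0.1211), np.float64(11.9)), (np.float64(0.239), np.float64(-78.2)), (np.float64(0.1192), np.float64(-167.5)), (np.float64(0.2404), np.float64(102.3))]
[[280.0, 148.0], [276.0, 44.0], [342.0, 44.0], [340.0, 148.0]] [0.5107 0.0393 0.02  ] [(np.float64(0.0506), np.float64(101.7)), (np.float64(0.08), np.float64(11.8)), (np.float64(0.0512), np.float64(-78.9)), (np.float64(0.0796), np.float64(-168.5))]
```

View pics/m7.png

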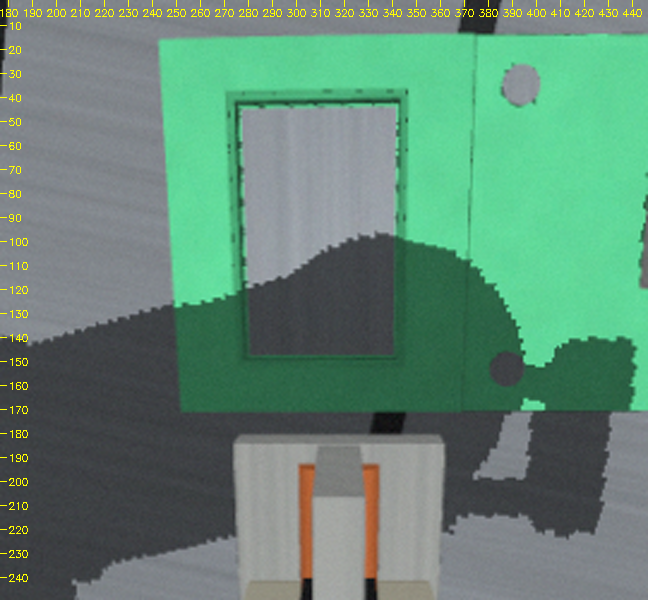

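```bash
python3 - <<'E'
from h import *
s=load('w7')
P=[(280,148),(276,44),(342,44),(340,148)]
W=np.array([atz(s,p,.01) for p in P]);print('floor',W.mean(0).round(4))
zb=.1177-.0195+.01
a,b=(atz(s,p,zb) for p in [(274.2,184.7),(361.3,184.7)]);v=b-a;print(a,b,np.linalg.norm(v),np.degrees(np.arctan2(v[1],v[0])))
w=v/np.linalg.norm(v); back=np.array([w[1],-w[0],0]);print('couponmid base',(a+b)/2+.04*back)
a,b=(atz(s,p,zb+.04) for p in [(307,205.5),(328.8,205.5)]);v=b-a;print('web',np.linalg.norm(v),np.degrees(np.arctan2(v[1],v[0])), (a+b)/2+.04*back)
E
```

```text
floor [0.5111 0.0401 0.01  ]
[0.45694995 0.04454254 0.1082    ] [ 0.46713262 -0.00392187  0.1082    ] 0.04952257058779777 -78.13439843478439
couponmid base [0.42289598 0.01208567 0.1082    ]
web 0.009664962370948679 -78.01799018215999 [0.42268819 0.01071441 0.1482    ]
```

The crop shows the pocket floor corners at (276–280,44–148) and (340–342,44–148). The held coupon is square to it, base edge at columns 274–361, row 185. I'll shift it over the pocket.

>>> arm_command(commands=[0,8,-2,0,0,0,14,-2,0,0,0,16,-2,0,0,0,16,-1,0,0,0,16,-1,0,0])

```text
clock: 18.3
tool_pos: [0.4961, 0.035, 0.1208]
orientation: [126.5, 87.2, 48.2]
force: [1.0, 0.7, -6.7]
opening: 0.0099
```

>>> arm_command(commands=[3,10,-1,0,0,6,6,0,0,0,8,3,0,0,0,8,0,0,0,0,8,0,0,0,0])

```text
clock: 18.92
tool_pos: [0.5172, 0.0413, 0.0858]
orientation: [127.4, 87.2, 49.0]
force: [-0.6, -0.9, -6.5]
opening: 0.01
```

```bash
python3 - <<'E'
from h import *
to(.5122,.0381,.050,281.7)
E
```

```text
t 18.93 tcp [0.5172 0.0413 0.0858] yaw -78.35 F [-0.6 -0.9 -6.5] open 0.01 q6 77.4 tilt 2.78
turn -0.05
tool now [35.4 -6.9  3.1] after turn [35.4 -6.9  3.1]
```

Correct laterally and descend to ~50 mm TCP, then check.

>>> arm_command(commands=[6,-3,1,0,0,8,-3,1,0,0,8,-1,1,0,0,5,0,0,0,0,2,0,0,0,0])

```text
clock: 19.55
tool_pos: [0.5107, 0.0374, 0.0541]
orientation: [127.8, 87.3, 49.4]
force: [-0.9, -0.2, -6.2]
opening: 0.0097
```

```bash
python3 - <<'E'
from mos import *
to(.5122,.0381,.030,281.7)
s=shot('wrist','w8')
cv2.imwrite('pics/m8.png',tile('w8',200,80,3,720,540))
E
```

```text
t 19.55 tcp [0.5107 0.0374 0.0541] yaw -78.34 F [-0.9 -0.2 -6.2] open 0.0097 q6 77.7 tilt 2.74
turn -0.04
tool now [24.1  0.7  0.4] after turn [24.1  0.7  0.4]
```

View pics/m8.png

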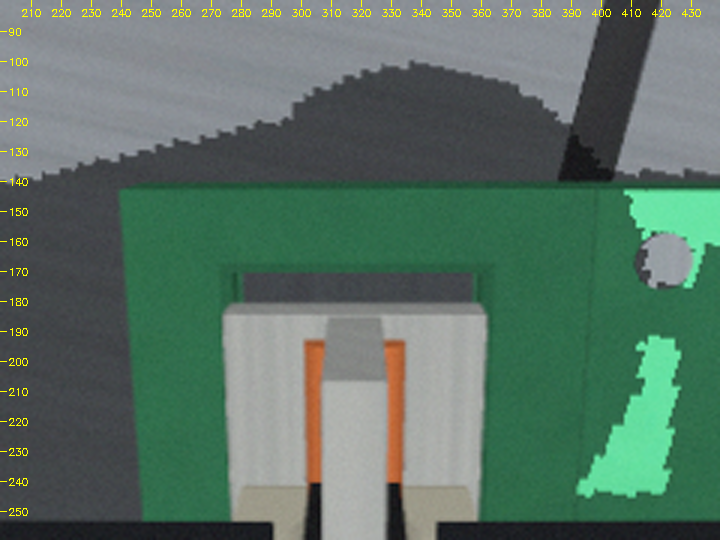

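```bash
python3 - <<'E'
from h import *
s=load('w8');u=np.array([np.cos(np.radians(11.9)),np.sin(np.radians(11.9))]);v=np.array([-u[1],u[0]])
zb=.0541-.0195
for n,p,q,z in [('base front top',(274.5,184.5),(361.5,184.5),zb+.01),('base front bottom',(275.5,181),(361,181),zb),('floor far',(280.5,170.2),(357.2,170.2),.01),('rim far',(273.5,168),(364,168),.02)]:
    a=atz(s,p,z)[:2];b=atz(s,q,z)[:2];m=(a+b)/2;print(n,'along x',(m@u).round(4),'y',(m@v).round(4),np.linalg.norm(b-a).round(4),np.degrees(np.arctan2(*(b-a)[::-1])).round(2))
E
```

```text
base front top along x 0.547 y -0.0667 0.0494 -78.03
base front bottom along x 0.5469 y -0.0665 0.0512 -78.05
floor far along x 0.5491 y -0.0663 0.0517 -78.11
rim far along x 0.5523 y -0.0665 0.058 -78.12
```

>>> arm_command(commands=[5,-0.3,0.3,0,0,6,-0.3,0.3,0,0,5,-0.3,0.2,0,0,3,0,0,0,0,1,0,0,0,0])

```text
clock: 20.23
tool_pos: [0.5111, 0.0374, 0.0328]
orientation: [127.3, 87.2, 48.9]
force: [-0.2, 0.3, -6.1]
opening: 0.0098
```

```bash
python3 - <<'E'
from h import *
to(.5107,.0374,.030,281.7)
E
```

```text
t 20.23 tcp [0.5111 0.0374 0.0328] yaw -78.33 F [-0.2  0.3 -6.1] open 0.0098 q6 77.8 tilt 2.77
turn -0.03
tool now [ 2.8 -0.5 -0. ] after turn [ 2.8 -0.5 -0. ]
```

>>> arm_command(commands=[2,-0.4,0,0,0,1,0,0,0,0,0,0,0,0,20,0,0,0,0,40,0,0,0,0,40])

```text
clock: 20.85
tool_pos: [0.5132, 0.0382, 0.0317]
orientation: [124.3, 87.0, 46.0]
force: [-0.3, -0.5, -0.1]
opening: 0.0316
```

>>> arm_command(commands=[-5,0,0,0,50,-10,0,0,0,50,-15,0,0,0,50,-15,0,0,0,50,-15,0,0,0,50])

```text
clock: 21.48
tool_pos: [0.511, 0.0357, 0.0954]
orientation: [123.8, 87.0, 45.5]
force: [0.1, -0.3, -0.7]
opening: 0.0438
```

>>> arm_command(commands=[-15,0,0,0,50,-15,-5,0,0,50,-10,-15,0,0,50,-5,-15,0,0,50,0,-15,0,0,50])

```text
clock: 22.1
tool_pos: [0.4592, 0.0235, 0.1435]
orientation: [121.8, 86.7, 43.5]
force: [-0.4, 0.5, 0.7]
opening: 0.0436
```

>>> arm_command(commands=[0,-15,0,0,50,0,-10,0,0,50,0,-5,0,0,50])

```text
clock: 22.48
tool_pos: [0.4265, 0.0166, 0.1414]
orientation: [122.2, 86.8, 44.0]
force: [0.6, -0.4, -0.2]
opening: 0.044
```

```bash
python3 - <<'E'
from mos import *
s=shot('wrist','w9')
to(.408,-.2835,.2,265)
p=proj(s,[.5113,.0399,.05]);print(p)
cv2.imwrite('pics/m9.png',tile('w9',max(0,int(p[0])-100),max(0,int(p[1])-80),4,800,600))
E
```

```text
t 22.52 tcp [0.426  0.0165 0.1413] yaw -78.24 F [-1.8 -0.1 -0.6] open 0.0439 q6 74.4 tilt 3.2
turn 16.76
tool now [-71.  -75.5 288.1] after turn [-67.2  11.4 298.5]
[316.53555456 102.75557059]
```

View pics/m9.png

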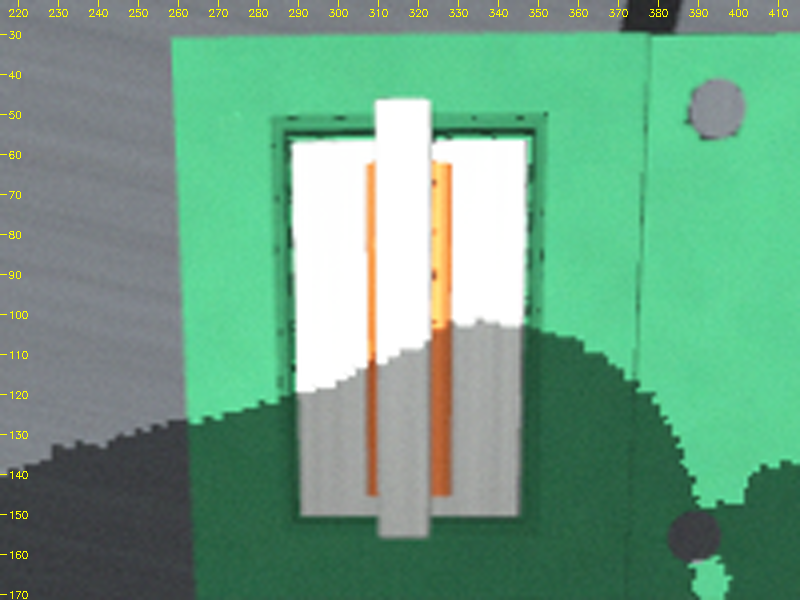

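The coupon is seated: base edges sit inside the pocket walls at columns 288–348, rows 56–151, and the web is upright and square. Now the sockets.

>>> arm_command(commands=[-3,0,0,4,50,-3,0,0,6,50,-3,0,0,4,50,-2,-1,10,3,50,-2,-2,18,0,50])

```text
clock: 23.15
tool_pos: [0.4212, -0.0117, 0.1528]
orientation: [140.0, 86.9, 44.2]
force: [1.0, -0.1, -0.3]
opening: 0.044
```

>>> arm_command(commands=[-2,-3,20,0,50,-2,-3,20,0,50,-2,-3,20,0,50,-2,-3,20,0,50,-2,-3,20,0,50])

```text
clock: 23.78
tool_pos: [0.3945, -0.115, 0.1577]
orientation: [140.7, 86.9, 44.9]
force: [-0.1, -0.5, 0.1]
opening: 0.0438
```

>>> arm_command(commands=[-2,-3,20,0,50,-2,-3,20,0,50,-2,-3,20,0,50,-1,-3,20,0,50,0,-3,20,0,50])

```text
clock: 24.4
tool_pos: [0.3671, -0.2186, 0.1597]
orientation: [141.3, 87.0, 45.4]
force: [0.4, 0.4, -0.4]
opening: 0.0436
```

```bash
python3 - <<'E'
from h import *
s=shot('wrist','wa')
to(.36,-.27,.19,265)
t=load('top0')
for tag in('top0','w2','w3'):
    s=load(tag);h=cv2.cvtColor(s['frame'],cv2.COLOR_BGR2HSV)
    m=cv2.inRange(h,(0,150,60),(8,255,255))|cv2.inRange(h,(174,150,60),(180,255,255));m[280:]=0
    cs,_=cv2.findContours(m,cv2.RETR_EXTERNAL,cv2.CHAIN_APPROX_NONE);c=max(cs,key=cv2.contourArea)
    q=cv2.boxPoints(cv2.minAreaRect(c));W=np.array([atz(s,p,.014) for p in q]);print(tag,q.round(0).tolist(),W[:,:2].round(3).tolist(),[(round(np.linalg.norm(v),3),round(np.degrees(np.arctan2(v[1],v[0])),1)) for v in [W[j]-W[j-1] for j in range(4)]])
E
```

```text
t 24.45 tcp [ 0.3667 -0.2198  0.1595] yaw -95.86 F [-1.2 -1.7  0.2] open 0.0437 q6 92.3 tilt 2.97
turn -0.86
tool now [-32.6  -0.5  49.3] after turn [-32.6  -1.2  49.3]
top0 [[375.0, 192.0], [404.0, 191.0], [406.0, 267.0], [376.0, 268.0]] [[0.607, -0.234], [0.612, -0.335], [0.355, -0.341], [0.351, -0.242]] [(np.float64(0.256), np.float64(1.8)), (np.float64(0.102), np.float64(-86.8)), (np.float64(0.257), np.float64(-178.8)), (np.float64(0.099), np.float64(92.7))]
w2 [[176.0, 142.0], [194.0, -11.0], [284.0, 0.0], [266.0, 152.0]] [[0.618, -0.346], [0.444, -0.337], [0.437, -0.236], [0.61, -0.231]] [(np.float64(0.115), np.float64(-86.1)), (np.float64(0.174), np.float64(177.0)), (np.float64(0.101), np.float64(94.4)), (np.float64(0.174), np.float64(1.6))]
w3 [[20.0, 1.0], [111.0, -1.0], [113.0, 128.0], [22.0, 130.0]] [[0.481, -0.337], [0.462, -0.229], [0.608, -0.225], [0.631, -0.344]] [(np.float64(0.151), np.float64(177.0)), (np.float64(0.109), np.float64(99.8)), (np.float64(0.146), np.float64(1.6)), (np.float64(0.122), np.float64(-78.8))]
```

>>> arm_command(commands=[-2,0,18,0,50,-2,0,14,0,50,0,0,8,0,50,0,0,3,0,50,0,0,0,0,50])

```text
clock: 25.08
tool_pos: [0.3604, -0.2655, 0.1608]
orientation: [143.8, 87.1, 47.7]
force: [0.4, -0.3, 0.4]
opening: 0.0436
```

```bash
python3 - <<'E'
from mos import *
s=shot('wrist','wb')
to(.36,-.27,.19,265)
for p in [(.408,-.2835),(.4776,-.2912),(.5548,-.296)]:print(proj(s,[*p,.088]),proj(load('wa'),[*p,.088]))
cv2.imwrite('pics/mb.png',np.hstack([tile('wb',240,0,2.5,400,600),tile('wa',340,0,2.5,400,600)]))
E
```

```text
t 25.12 tcp [ 0.3604 -0.2654  0.1608] yaw -96.06 F [-0.3 -0.   0.1] open 0.0435 q6 99.0 tilt 2.92
turn -1.06
tool now [-29.4   0.9   3.4] after turn [-29.4   0.9   3.4]
[341.04294287 152.48932626] [404.61560295 155.92025433]
[343.32769793  51.60762059] [412.58588201  54.67749173]
[340.1559326 -77.8796316] [415.89185407 -75.23557011]
```

View pics/mb.png

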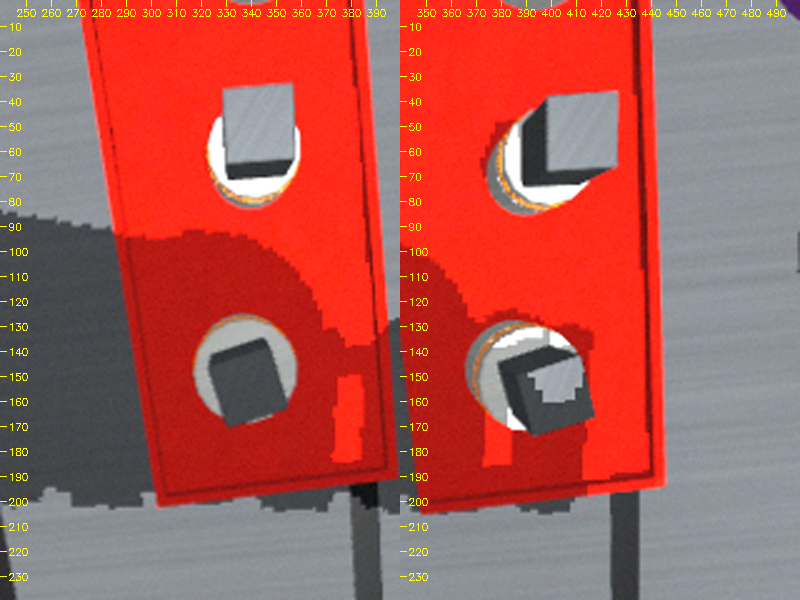

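The pair shows the medium socket (lower, adapter top about (340,155) in wb, (401,157) in wa), rotated about 15–20° in the image. The small socket (upper) is at (343,52). I'll triangulate the medium adapter's top.

```bash
python3 - <<'E'
from h import *
b=load('wb');a=load('wa')
B=[(213,362),(270,349),(288,407),(228,426)];A=[(513,372),(572,348),(593,415),(536,435)]
B=[(240+x/2.5-.5,y/2.5-.5) for x,y in B];A=[(340+(x-400)/2.5-.5,y/2.5-.5) for x,y in A]
T=[]
for p,q in zip(B,A):
    r=tri([(b,p),(a,q)]);T.append(r[0]);print(r[0].round(4),np.round(r[1],4))
print(np.mean(T,0))
for s,P in((b,B),(a,A)):
    W=np.array([atz(s,p,.088) for p in P]);print(W.mean(0).round(4),[(round(np.linalg.norm(v),4),round(np.degrees(np.arctan2(v[1],v[0])),1)) for v in [W[j]-W[j-1] for j in range(4)]])
# round body: top circle at z .048, wb bbox
c=[(194,297),(313,427)]
for s,P in((b,(240+(194+297)/5-.5,(315+424)/5-.5)),):
    print('collar',atz(s,P,.046))
E
```

```text
[ 0.4136 -0.2714  0.0734] [0.0003 0.0003]
[ 0.4176 -0.2899  0.0737] [0.0014 0.0014]
[ 0.399  -0.2934  0.0838] [0.0001 0.0001]
[ 0.396  -0.2745  0.0908] [0. 0.]
[ 0.40653723 -0.28231184  0.08042194]
[ 0.407  -0.2822  0.088 ] [(np.float64(0.02), np.float64(7.5)), (np.float64(0.0174), np.float64(-83.1)), (np.float64(0.0183), np.float64(-167.3)), (np.float64(0.0191), np.float64(102.1))]
[ 0.4077 -0.2807  0.088 ] [(np.float64(0.0206), np.float64(17.1)), (np.float64(0.0184), np.float64(-73.0)), (np.float64(0.0213), np.float64(-164.3)), (np.float64(0.0179), np.float64(104.7))]
collar [ 0.40744193 -0.28186113  0.046     ]
```

>>> arm_command(commands=[0,0,0,-4,50,0,0,0,-6,50,0,0,0,-5,50,0,8,5,-3,50,4,12,7,0,50])

```text
clock: 25.75
tool_pos: [0.3832, -0.2712, 0.1578]
orientation: [123.9, 87.0, 46.5]
force: [0.4, -0.3, 0.7]
opening: 0.0437
```

>>> arm_command(commands=[4,10,6,0,50,6,6,4,0,50,6,3,2,0,50,4,0,0,0,50,0,0,0,0,50])

```text
clock: 26.38
tool_pos: [0.4067, -0.278, 0.1353]
orientation: [127.0, 87.1, 49.5]
force: [0.5, 0.4, -0.1]
opening: 0.0437
```

```bash
python3 - <<'E'
from h import *
to(.4073,-.2818,.054,-78)
s=shot('wrist','wc');p=proj(s,[.4073,-.2818,.088]);print(p)
g=cv2.cvtColor(s['frame'],cv2.COLOR_BGR2HSV);h,S,v=cv2.split(g)
m=((S<90)&(v<140)).astype(np.uint8)*255
x,y=int(p[0]),int(p[1]);print(m[y-40:y+60:6,x-60:x+60:5]//255)
E
```

```text
t 26.38 tcp [ 0.4067 -0.278   0.1353] yaw -77.49 F [ 0.5  0.4 -0.1] open 0.0437 q6 118.1 tilt 2.92
turn 0.51
tool now [81.1 -3.6  6.4] after turn [81.1 -3.5  6.4]
[327.85070248 227.28758199]
[[1 1 1 1 0 0 0 0 0 0 1 0 0 0 1 0 0 0 0 0 0 0 0 0]
 [1 1 1 1 0 0 0 0 0 0 0 0 0 0 0 0 0 0 0 0 0 0 0 0]
 [1 1 1 0 0 0 0 0 0 0 0 0 0 0 0 0 0 0 0 0 0 0 0 0]
 [1 1 1 0 0 0 0 0 0 0 1 1 1 1 1 0 0 0 0 0 0 0 0 0]
 [0 1 1 0 0 0 0 0 0 0 1 1 1 1 1 0 0 0 0 0 0 0 0 0]
 [0 0 0 0 0 0 0 0 0 0 1 1 1 1 1 0 0 0 0 0 0 0 0 0]
 [0 0 0 0 0 0 0 0 0 0 1 1 1 1 1 0 0 0 0 0 0 0 0 0]
 [0 0 0 0 0 0 0 0 0 0 1 1 1 1 1 0 0 0 0 0 0 0 0 0]
 [0 0 0 0 0 0 0 0 0 0 1 1 1 1 1 0 0 0 0 0 0 0 0 0]
 [0 1 1 0 0 0 0 0 0 0 0 0 0 0 0 0 0 0 0 1 0 0 0 0]
 [0 1 1 0 0 0 0 0 0 0 0 0 0 0 0 0 0 0 0 1 0 0 0 0]
 [0 1 1 0 0 0 0 0 0 0 0 0 0 0 0 0 0 0 0 1 1 0 0 0]
 [1 1 1 0 0 0 0 0 0 0 0 0 0 0 0 0 0 0 0 1 1 0 0 0]
 [1 1 1 0 0 0 0 0 0 0 0 0 0 0 0 0 0 1 1 1 1 0 0 0]
 [1 1 1 0 0 0 0 0 0 0 0 0 0 0 0 0 0 1 1 1 1 1 0 0]
 [1 1 1 0 0 0 0 0 0 0 0 0 0 0 0 0 1 1 1 1 1 1 0 0]
 [1 1 1 0 0 0 0 0 0 0 0 0 0 0 0 0 1 1 1 1 1 1 1 0]]
```

>>> arm_command(commands=[4,-1,2,0.5,50,8,-1,2,0,50,10,-1,2,0,50,10,0,0,0,50,10,0,0,0,50])

```text
clock: 27.05
tool_pos: [0.4066, -0.2834, 0.0914]
orientation: [125.1, 87.0, 47.1]
force: [-0.2, -0.4, 0.5]
opening: 0.0437
```

```bash
python3 - <<'E'
from h import *
to(.4073,-.2818,.054,-78)
E
```

```text
t 27.05 tcp [ 0.4066 -0.2834  0.0914] yaw -78.04 F [-0.2 -0.4  0.5] open 0.0437 q6 118.7 tilt 2.98
turn -0.04
tool now [37.5 -0.5 -0.3] after turn [37.5 -0.5 -0.3]
```

>>> arm_command(commands=[8,0,0,0,50,9,-0.5,0,0,50,8,0,0,0,50,6,0,0,0,40,3,0,0,0,35])

```text
clock: 27.68
tool_pos: [0.4069, -0.2819, 0.0542]
orientation: [126.8, 87.1, 48.7]
force: [-0.2, 1.0, 0.3]
opening: 0.0323
```

>>> arm_command(commands=[0,0,0,0,20,0,0,0,0,0,0,0,0,0,0,0,0,0,0,0])

```text
clock: 28.18
tool_pos: [0.4071, -0.282, 0.0544]
orientation: [126.2, 87.0, 48.1]
force: [0.2, -0.1, -2.1]
opening: 0.0201
```

```bash
python3 - <<'E'
from h import *
to(.5381,-.0875,.14,-78.1)
E
```

```text
t 28.18 tcp [ 0.4071 -0.282   0.0544] yaw -78.03 F [ 0.2 -0.1 -2.1] open 0.0201 q6 119.0 tilt 2.95
turn 0.07
tool now [ -73.5  171.7 -165.6] after turn [ -73.5  171.5 -165.8]
```

>>> arm_command(commands=[-5,0,0,0,0,-10,0,0,0,0,-15,0,0,0,0,-18,0,0,0,0,-18,0,0,0,0])

```text
clock: 28.8
tool_pos: [0.4034, -0.2841, 0.123]
orientation: [129.5, 87.1, 51.4]
force: [0.3, -0.4, -2.5]
opening: 0.02
```

>>> arm_command(commands=[-15,0,0,0,0,-10,3,-6,0,0,-4,6,-12,0,0,0,8,-16,0,0,0,8,-18,0,0])

```text
clock: 29.42
tool_pos: [0.4166, -0.2269, 0.1584]
orientation: [126.6, 87.0, 48.4]
force: [-0.7, 0.5, -2.7]
opening: 0.0202
```

>>> arm_command(commands=[0,9,-18,0,0,0,9,-18,0,0,0,9,-18,0,0,0,8,-18,0,0,0,8,-16,0,0])

```text
clock: 30.05
tool_pos: [0.4395, -0.1244, 0.1618]
orientation: [130.3, 87.1, 52.2]
force: [0.1, 0.2, -3.5]
opening: 0.0198
```

```bash
python3 - <<'E'
from h import *
to(.450,-.106,.15,-78.1)
shot('wrist','wd')
E
```

```text
t 30.05 tcp [ 0.4395 -0.1244  0.1618] yaw -78.11 F [ 0.1  0.2 -3.5] open 0.0198 q6 96.2 tilt 2.93
turn -0.01
tool now [ 12.9  13.6 -15.5] after turn [ 12.9  13.6 -15.5]
```

>>> arm_command(commands=[2,6,-8,0,0,2,4,-5,0,0,0,2,-2,0,0,0,0,0,0,0])

```text
clock: 30.6
tool_pos: [0.4488, -0.1038, 0.1582]
orientation: [131.3, 87.1, 53.3]
force: [-0.5, 0.2, -2.6]
opening: 0.0201
```

```bash
python3 - <<'E'
from mos import *
shot('wrist','we')
to(.5381,-.0875,.14,-78.1)
for tag in('wd','we','w2','w3'):
    s=load(tag);h=cv2.cvtColor(s['frame'],cv2.COLOR_BGR2HSV)
    y=cv2.inRange(h,(12,90,60),(32,255,255));y[200:]=0
    cs,_=cv2.findContours(y,cv2.RETR_EXTERNAL,cv2.CHAIN_APPROX_NONE)
    g=proj(s,[.5381,-.0875,.04])
    c=min((c for c in cs if cv2.contourArea(c)>60),key=lambda c:np.linalg.norm(c[:,0].mean(0)-g))
    q=cv2.convexHull(c);M=cv2.moments(q);p=(M['m10']/M['m00'],M['m01']/M['m00'])
    print(tag,np.round(p,1),'pred',g.round(1),cv2.boundingRect(c),'area',M['m00'],'at',atz(s,p,.043).round(4))
p=proj(load('we'),[.5381,-.0875,.04])
cv2.imwrite('pics/me.png',tile('we',int(p[0])-100,0,4,800,600) if 1 else 0)
E
```

```text
t 30.65 tcp [ 0.4487 -0.1039  0.1582] yaw -78.04 F [-0.2 -0.9 -2. ] open 0.0194 q6 93.6 tilt 2.93
turn 0.06
tool now [21.5 90.1  3.1] after turn [21.5 90.1  3. ]
wd [306.2  83.1] pred [306.2  83.6] (292, 67, 29, 34) area 709.5 at [ 0.5382 -0.0876  0.043 ]
we [327.3  99.1] pred [327.4  99.3] (313, 83, 29, 33) area 688.5 at [ 0.5381 -0.0874  0.043 ]
w2 [395.  118.6] pred [395.  118.5] (384, 107, 23, 24) area 405.5 at [ 0.5382 -0.0882  0.043 ]
w3 [219.9  90.5] pred [219.9  90.7] (208, 78, 25, 26) area 459.0 at [ 0.5378 -0.0866  0.043 ]
```

View pics/me.png

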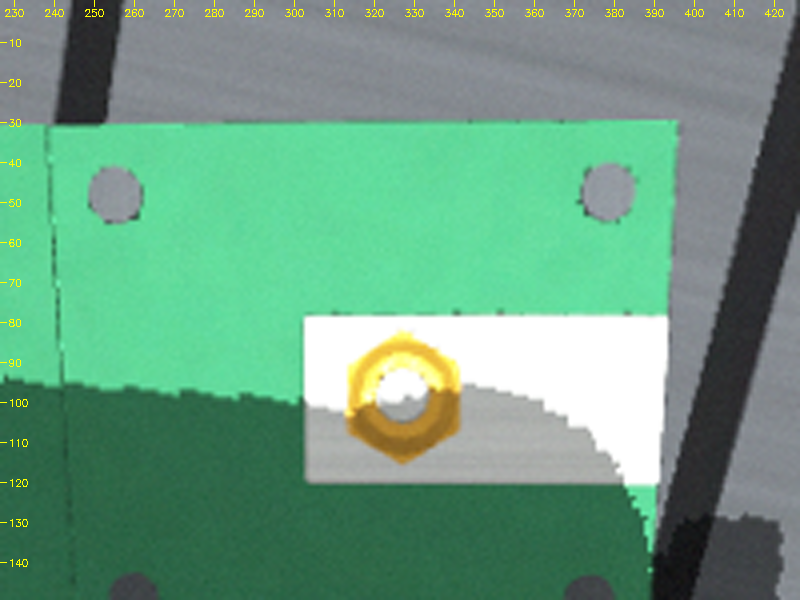

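The view shows the brass nut at (327,99), 27.5 px across flats (about 24 mm), so the medium socket should fit. Its corners point along jig x, so I turn the socket by 30° first and then line it up.

>>> arm_command(commands=[0,0,0,4,0,0,0,0,7,0,0,0,0,7,0,0,0,0,7,0,0,0,0,4,0])

```text
clock: 31.28
tool_pos: [0.4479, -0.1058, 0.1581]
orientation: [161.8, 87.1, 53.6]
force: [-0.4, 0.7, -2.6]
opening: 0.0198
```

```bash
python3 - <<'E'
from h import *
to(.5386,-.0880,.14,-108.1)
E
```

```text
t 31.27 tcp [ 0.4479 -0.1058  0.1581] yaw -108.15 F [-0.4  0.7 -2.6] open 0.0198 q6 63.7 tilt 2.9
turn -0.05
tool now [ 21.5  80.3 -44.2] after turn [ 21.5  80.3 -44.1]
```

>>> arm_command(commands=[1,6,-3,0,0,2,12,-7,0,0,3,15,-8,0,0,3,15,-8,0,0,3,14,-8,0,0])

```text
clock: 31.9
tool_pos: [0.5228, -0.0921, 0.1481]
orientation: [160.8, 87.1, 52.8]
force: [-0.8, 0.7, -2.7]
opening: 0.0199
```

>>> arm_command(commands=[4,10,-6,0,0,4,5,-3,0,0,2,2,-1,0,0,0,0,0,0,0])

```text
clock: 32.4
tool_pos: [0.5441, -0.0868, 0.1368]
orientation: [163.0, 87.2, 55.0]
force: [0.0, -0.6, -1.8]
opening: 0.02
```

```bash
python3 - <<'E'
from h import *
to(.5386,-.0880,.107,-108.1)
E
```

```text
t 32.4 tcp [ 0.5441 -0.0868  0.1368] yaw -107.97 F [ 0.  -0.6 -1.8] open 0.02 q6 63.6 tilt 2.82
turn 0.13
tool now [29.6 -5.3  4.3] after turn [29.6 -5.3  4.3]
```

>>> arm_command(commands=[5,-2,2,0,0,8,-2,1,0,0,8,-1,1,0,0,5,0,0,0,0,2,0,0,0,0])

```text
clock: 33.02
tool_pos: [0.5375, -0.0883, 0.1071]
orientation: [162.7, 87.2, 54.6]
force: [0.4, -0.1, -3.2]
opening: 0.02
```

```bash
python3 - <<'E'
from h import *
to(.5386,-.0880,.107,-108.1)
shot('wrist','wf');shot('side','sf');shot('top','tf')
E
```

```text
t 33.02 tcp [ 0.5375 -0.0883  0.1071] yaw -107.99 F [ 0.4 -0.1 -3.2] open 0.02 q6 63.9 tilt 2.85
turn 0.11
tool now [ 0.2  1.  -0.6] after turn [ 0.2  0.9 -0.6]
```

>>> arm_command(commands=[2,0.6,-0.3,0,0,3,0.2,0.1,0,0,3,0,0.2,0,0,2,0,0.2,0,0])

```text
clock: 33.67
tool_pos: [0.5394, -0.0881, 0.0975]
orientation: [161.1, 87.1, 53.1]
force: [-0.2, 0.9, -1.9]
opening: 0.0199
```

>>> arm_command(commands=[2,0,0.1,0,0,2,0,0.1,0,0,2,0,0.1,0,0])

```text
clock: 34.05
tool_pos: [0.5408, -0.0892, 0.0942]
orientation: [157.4, 87.1, 49.5]
force: [-6.3, 0.9, 19.6]
opening: 0.0201
```

```bash
python3 - <<'E'
from h import *
to(.5386,-.0880,.080,-108.1);print(get_obs()['moment'])
E
```

```text
t 34.05 tcp [ 0.5408 -0.0892  0.0942] yaw -107.86 F [-6.3  0.9 19.6] open 0.0201 q6 64.1 tilt 2.91
turn 0.24
tool now [14.2 -2.7  0.2] after turn [14.2 -2.7  0.2]
[0.31717948 2.74034938 0.03691545]
```

>>> arm_command(commands=[-2,-1,0,0,0,-2,-1.5,0,0,0,0,-1,0,0,0,0,0,0,0,0])

```text
clock: 34.55
tool_pos: [0.5369, -0.088, 0.098]
orientation: [157.9, 87.1, 50.0]
force: [-0.1, -0.6, -1.4]
opening: 0.0196
```

```bash
python3 - <<'E'
from h import *
to(.5380,-.0880,.090,-108.1)
E
```

```text
t 34.55 tcp [ 0.5369 -0.088   0.098 ] yaw -107.89 F [-0.1 -0.6 -1.4] open 0.0196 q6 63.9 tilt 2.93
turn 0.21
tool now [8.  0.9 0. ] after turn [8.  0.9 0. ]
```

>>> arm_command(commands=[1.5,0,0,0,0,1.5,0,0,0,0,1.5,0,0,0,0,1.5,0,0,0,0])

```text
clock: 35.05
tool_pos: [0.5389, -0.0893, 0.0943]
orientation: [153.1, 87.1, 45.3]
force: [-4.8, -0.4, 13.4]
opening: 0.0197
```

```bash
python3 - <<'E'
from h import *
to(.5380,-.0880,.080,-108.1);print(get_obs()['moment'])
E
```

```text
t 35.05 tcp [ 0.5389 -0.0893  0.0943] yaw -107.77 F [-4.8 -0.4 13.4] open 0.0197 q6 63.9 tilt 2.93
turn 0.33
tool now [14.3 -1.6 -0.3] after turn [14.3 -1.6 -0.3]
[-0.27684213  1.97657131  0.00311057]
```

>>> arm_command(commands=[-2,-1,0,0,0,-3,-1,0,0,0,-1,0,0,-4,0,0,0,0,-6,0,0,0,0,-6,0])

```text
clock: 35.67
tool_pos: [0.5354, -0.0881, 0.0992]
orientation: [139.7, 87.1, 48.2]
force: [-0.3, 0.2, -2.4]
opening: 0.0197
```

>>> arm_command(commands=[0,0,0,-6,0,0,0,0,-5,0,0,0,0,-3.5,0,0,0,0,0,0])

```text
clock: 36.17
tool_pos: [0.5344, -0.0873, 0.0982]
orientation: [127.1, 87.1, 50.7]
force: [0.4, -1.8, -0.7]
opening: 0.02
```

```bash
python3 - <<'E'
from h import *
to(.5381,-.0875,.096,-78.1);print(get_obs()['moment'])
E
```

```text
t 36.17 tcp [ 0.5344 -0.0873  0.0982] yaw -76.4 F [ 0.4 -1.8 -0.7] open 0.02 q6 95.2 tilt 2.88
turn 1.7
tool now [2.3 3.5 1.1] after turn [2.3 3.5 1. ]
[-0.50582534  0.12906486  0.00773952]
```

>>> arm_command(commands=[-1,1.5,0.5,1,0,0,1.5,0.5,0.7,0,0,0.5,0,0,0])

```text
clock: 36.55
tool_pos: [0.5379, -0.0873, 0.0991]
orientation: [129.9, 87.1, 51.5]
force: [0.5, -0.4, -2.0]
opening: 0.0199
```

>>> arm_command(commands=[1.5,0,0,0,0,1.5,0,0,0,0,1.5,0,0,0,0,1.5,0,0,0,0])

```text
clock: 37.05
tool_pos: [0.5394, -0.0877, 0.0942]
orientation: [127.0, 87.1, 48.6]
force: [-2.8, -1.4, 12.6]
opening: 0.0195
```

```bash
python3 - <<'E'
from h import *
to(.5381,-.0875,.080,-78.1);print(get_obs()['moment'])
E
```

```text
t 37.05 tcp [ 0.5394 -0.0877  0.0942] yaw -78.36 F [-2.8 -1.4 12.6] open 0.0195 q6 93.3 tilt 2.9
turn -0.26
tool now [14.1 -1.8 -0. ] after turn [14.1 -1.8 -0. ]
[-0.59993784  1.56059836  0.0532153 ]
```

```bash
python3 - <<'E'
from h import *
s=shot('side','sg');w=shot('wrist','wg')
def asc(s,x0,x1,y0,y1,st=1):
    f=cv2.cvtColor(s['frame'],cv2.COLOR_BGR2HSV)[y0:y1,x0:x1]
    print('cols',x0,x1)
    for i in range(0,f.shape[0],st):
        print(y0+i,''.join('g' if (50<h<95 and S>90) else ('o' if (5<h<35 and S>90) else ('r' if S>150 and (h<6 or h>172) else '.:-=+*#%@@'[v//28])) for h,S,v in f[i]))
for z in(.046,.088,.128): print(z,proj(s,[.5381,-.0875,z]).round(1))
p=proj(s,[.5381,-.0875,.07]).astype(int)
asc(s,p[0]-32,p[0]+32,p[1]-26,p[1]+24)
print([proj(w,[.5381,-.0875,z]).round(1) for z in(.046,.088)])
asc(w,270,390,150,290,5)
E
```

```text
0.046 [319.6 216.8]
0.088 [319.6 205.2]
0.128 [319.6 193.8]
cols 287 351
184 ********************=-==--:-===---==================+***********
185 ********************=-====--========================+***********
186 ********************+:===========================+===+**********
187 ********************+:--============================-+**********
188 ********************+::-====+==================----::=**********
189 ++++++++=============::=====+===+=======----::::::::-==---------
190 ......:::::::.:::::::::oo-=======--::::::::::::-==++**=---------
191 ======+=============-::oo---::::::::::::-===+**###%%@%*++*******
192 ###***#***#******#%%%%*:==:::::::-===+**####%@@@@@@%%#**********
193 ************##*+*@@@@@@+**+--=+**####%@@@@@@%%%%%%%%%#**********
194 ++++++******@@@%#@@@@@##%%%###%@@@@@@%%%%%%%%%%%*+#%%***********
195 ===+=-=**+*+%@@@%########%@@@@@%%%%%%%%%%%%%%%%#+=*%%***********
196 ****+-------+############%%%%%%%%%%%%%%%%%%%%%%%**%@%***********
197 -------=====*%%##########%%%*+#%%%%%%%%%%%%%%%%@%%@@%#**********
198 -----===gggg*%%##########%@#==*%%%%%%%%%%%%%%%@@%%%%%****
[... 5282 characters left out ...]
:-:-::-::-:-:-::--:-::::..:.:.-+*************=:::::::::::::::::::::::::::::
265 ::::::+************+-.::::::----:-::::---:--:-::-:::::--::--:---::-:::::..::-+************=:::.:::::::::::::::::::::::::
270 ::::::+***********+-:..::::------------------------------------------::...::.-+***********-:::::::::::::::::::::::::::::
275 :oooooo**********+-:.:.:..:------------------------------------------::.:..::.-***********ooooo::::::::::::::::.::::::::
280 oooooooo********+-:::.:.:::------------------------------------------:.:.::..:.=********ooooooooo:.:::::::::::::::::::::
285 oooooooo=+++++++-::::::::::------------------------------------------:::::::::::=+++++++ooooooooo:.:::::::::::::::::::::
```

>>> arm_command(commands=[-2,-1,1,0,0,-2,-1,1,0,0,0,0,0.6,0,0,0,0,0,0,0])

```text
clock: 37.65
tool_pos: [0.5365, -0.0906, 0.0973]
orientation: [129.4, 87.1, 50.9]
force: [0.5, 0.6, -1.8]
opening: 0.0199
```

```bash
python3 - <<'E'
from h import *
to(.5381,-.0901,.098,-78.1)
w=shot('wrist','wh');print(proj(w,[.5381,-.0875,.046]).round(1))
E
```

```text
t 37.65 tcp [ 0.5365 -0.0906  0.0973] yaw -78.41 F [ 0.5  0.6 -1.8] open 0.0199 q6 93.6 tilt 2.87
turn -0.31
tool now [-0.7  1.7 -0.2] after turn [-0.7  1.7 -0.2]
[318.9 222.1]
```

>>> arm_command(commands=[0,1,0.4,0,0,1.5,0.4,0.2,0,0,1.5,0,0.1,0,0,1.5,-0.1,0.1,0,0,1.5,-0.1,0.1,0,0])

```text
clock: 38.33
tool_pos: [0.5388, -0.0911, 0.093]
orientation: [127.9, 87.1, 49.5]
force: [-4.7, 1.5, 14.0]
opening: 0.0199
```

>>> arm_command(commands=[1.5,-0.1,0.1,0,0])

```text
clock: 38.45
tool_pos: [0.5389, -0.0911, 0.0929]
orientation: [127.2, 87.1, 48.8]
force: [-6.0, 2.9, 13.7]
opening: 0.02
```

```bash
python3 - <<'E'
from h import *
to(.5381,-.0901,.080,-78.1);print(get_obs()['moment'])
w=shot('wrist','wi');print(proj(w,[.5381,-.0875,.046]).round(1))
E
```

```text
t 38.45 tcp [ 0.5389 -0.0911  0.0929] yaw -78.29 F [-6.   2.9 13.7] open 0.02 q6 93.8 tilt 2.9
turn -0.19
tool now [12.9 -1.1 -0.8] after turn [12.9 -1.  -0.8]
[1.07020017 2.61945108 0.20143431]
[317.3 227.1]
```

>>> arm_command(commands=[-1,-1.5,-0.3,0,0,-0.5,-0.8,-0.3,0,0,1,-0.4,0,0,0,1.5,-0.3,0,0,0,1.5,-0.3,0,0,0])

```text
clock: 39.12
tool_pos: [0.5377, -0.0911, 0.0933]
orientation: [122.7, 86.9, 44.5]
force: [-6.0, 2.3, 17.4]
opening: 0.0199
```

>>> arm_command(commands=[2,-0.3,0,0,0,2,-0.3,0,0,0])

```text
clock: 39.38
tool_pos: [0.5378, -0.0912, 0.093]
orientation: [120.6, 86.9, 42.5]
force: [-7.2, 3.0, 19.3]
opening: 0.0201
```

```bash
python3 - <<'E'
from h import *
to(.5381,-.0901,.080,-78.1);print(get_obs()['moment'])
w=shot('wrist','wi');print(proj(w,[.5381,-.0875,.046]).round(1))
E
```

```text
t 39.38 tcp [ 0.5378 -0.0912  0.093 ] yaw -78.07 F [-7.2  3.  19.3] open 0.0201 q6 93.8 tilt 3.13
turn 0.03
tool now [13.1 -0.1 -0.6] after turn [13.1 -0.1 -0.6]
[1.00116588 2.68740657 0.27267634]
[317.3 226.1]
```

>>> arm_command(commands=[-3,-0.5,0,0,0,-3,0,0,-4,0,-1,0,0,-6,0,0,0,0,-6,0,0,0,0,-6,0])

```text
clock: 40.05
tool_pos: [0.5341, -0.0918, 0.0979]
orientation: [102.6, 87.1, 47.1]
force: [0.2, 0.0, -2.9]
opening: 0.0197
```

>>> arm_command(commands=[0,0,0,-5,0,0,0,0,-2.5,0,0,0,0,0,0])

```text
clock: 40.42
tool_pos: [0.5344, -0.0923, 0.0975]
orientation: [94.4, 87.2, 46.7]
force: [-0.3, 0.6, 1.4]
opening: 0.0198
```

```bash
python3 - <<'E'
from h import *
to(.5380,-.0881,.098,-48.1)
w=shot('wrist','wj');print(proj(w,[.5381,-.0875,.046]).round(1))
E
```

```text
t 40.42 tcp [ 0.5344 -0.0923  0.0975] yaw -47.72 F [-0.3  0.6  1.4] open 0.0198 q6 124.2 tilt 2.84
turn 0.38
tool now [-0.3  5.5 -0.7] after turn [-0.3  5.5 -0.8]
[318.9 219. ]
```

>>> arm_command(commands=[-2,2,0,0,0,0,2.5,0,0.4,0,0,1,0,0,0,0,0,0,0,0])

```text
clock: 40.98
tool_pos: [0.5372, -0.0882, 0.0985]
orientation: [98.3, 87.3, 50.0]
force: [1.1, -0.7, -3.0]
opening: 0.0196
```

```bash
python3 - <<'E'
from h import *
to(.5380,-.0881,.098,-48.1)
w=shot('wrist','wj');print(proj(w,[.5381,-.0875,.046]).round(1))
E
```

```text
t 40.98 tcp [ 0.5372 -0.0882  0.0985] yaw -48.33 F [ 1.1 -0.7 -3. ] open 0.0196 q6 123.2 tilt 2.73
turn -0.23
tool now [0.5 0.7 0.5] after turn [0.5 0.7 0.5]
[320.7 224.5]
```

>>> arm_command(commands=[1.5,0,0,0,0,1.5,0,0,0,0,1.5,-0.1,0,0,0,1.5,-0.1,0,0,0,1.5,-0.1,0,0,0])

```text
clock: 41.65
tool_pos: [0.5381, -0.0882, 0.0912]
orientation: [96.4, 87.2, 48.0]
force: [0.5, -0.7, -2.6]
opening: 0.0202
```

```bash
python3 - <<'E'
from h import *
to(.5380,-.0881,.080,-48.1);print(get_obs()['moment'])
w=shot('wrist','wk');print(proj(w,[.5381,-.0875,.046]).round(1))
E
```

```text
t 41.65 tcp [ 0.5381 -0.0882  0.0912] yaw -48.32 F [ 0.5 -0.7 -2.6] open 0.0202 q6 123.3 tilt 2.81
turn -0.22
tool now [11.2 -0.5 -0.1] after turn [11.2 -0.5 -0.1]
[-0.35858185 -0.03491976 -0.0388153 ]
[319.8 228.8]
```

It's dropping in with no contact force. I'll continue down.

>>> arm_command(commands=[2,-0.1,0,0,0,2,-0.2,0,0,0,2,-0.1,0,0,0,2,-0.2,0,0,0])

```text
clock: 42.2
tool_pos: [0.538, -0.0884, 0.0824]
orientation: [96.3, 87.2, 47.9]
force: [0.6, -1.4, -2.2]
opening: 0.0199
```

```bash
python3 - <<'E'
from h import *
to(.5380,-.0881,.080,-48.1);print(get_obs()['moment'])
E
```

```text
t 42.2 tcp [ 0.538  -0.0884  0.0824] yaw -48.32 F [ 0.6 -1.4 -2.2] open 0.0199 q6 123.4 tilt 2.81
turn -0.22
tool now [ 2.4  0.  -0.2] after turn [ 2.4  0.  -0.2]
[-0.40101774 -0.19679399  0.00689054]
```

>>> arm_command(commands=[1.5,-0.1,0,0,0,1,0,0,0,0,1,0,0,0,0])

```text
clock: 42.58
tool_pos: [0.5381, -0.0883, 0.0799]
orientation: [95.9, 87.2, 47.6]
force: [-5.0, 2.0, 14.5]
opening: 0.0196
```

```bash
python3 - <<'E'
from h import *
to(.5380,-.0881,.080,-48.1)
E
```

```text
t 42.58 tcp [ 0.5381 -0.0883  0.0799] yaw -48.28 F [-5.   2.  14.5] open 0.0196 q6 123.4 tilt 2.79
turn -0.18
tool now [-0.1  0.1 -0.3] after turn [-0.1  0.1 -0.3]
```

>>> arm_command(commands=[0.5,0,0,0,0,0.5,0,0,0,0,0.5,0,0,0,0])

```text
clock: 42.95
tool_pos: [0.5381, -0.0883, 0.08]
orientation: [95.2, 87.2, 46.9]
force: [-1.7, 0.7, 6.9]
opening: 0.0193
```

```bash
python3 - <<'E'
from h import *
to(.5380,-.0881,.080,-48.1)
w=shot('wrist','wz');t=shot('side','sz')
# side check: coupon web and other sockets vs first picture
a=load('side0')['frame'].astype(int);b=t['frame'].astype(int)
for n,(x0,x1,y0,y1) in dict(S_L=(285,345,230,282),M_gone=(262,283,225,275),cup=(262,295,282,320),can=(355,388,260,330),hammer=(352,440,208,242),wrench=(335,358,155,182),brush=(282,335,150,162)).items():
    print(n,(abs(a-b)[y0:y1,x0:x1].max(2)>60).mean().round(3))
to(.5380,-.0881,.080,-48.1)
E
```

```text
t 42.95 tcp [ 0.5381 -0.0883  0.08  ] yaw -48.25 F [-1.7  0.7  6.9] open 0.0193 q6 123.4 tilt 2.81
turn -0.15
tool now [-0.   0.1 -0.2] after turn [-0.   0.1 -0.2]
S_L 0.041
M_gone 0.383
cup 0.17
can 0.0
hammer 0.002
wrench 0.016
brush 0.487
t 43.05 tcp [ 0.5381 -0.0883  0.0799] yaw -48.25 F [-2.5  1.   6.3] open 0.0199 q6 123.4 tilt 2.81
turn -0.15
tool now [-0.1  0.1 -0.2] after turn [-0.1  0.1 -0.2]
```

```bash
python3 - <<'E'
from h import *
t=shot('top','tz');a=load('top0')['frame'].astype(int);b=t['frame'].astype(int);d=abs(a-b).max(2)>60
for n,(x0,x1,y0,y1) in dict(brush=(165,190,188,252),wrench=(180,236,163,184),hammer=(315,358,108,182),cup=(424,450,231,256),can=(432,464,162,192),coupon_old=(208,236,207,240),pocket=(284,304,203,232),tray_SL=(385,405,195,240)).items(): print(n,d[y0:y1,x0:x1].mean().round(3))
to(.5380,-.0881,.080,-48.1)
E
```

```text
brush 0.0
wrench 0.0
hammer 0.059
cup 0.325
can 0.0
coupon_old 0.314
pocket 0.402
tray_SL 0.0
t 43.1 tcp [ 0.5381 -0.0883  0.08  ] yaw -48.25 F [-2.9  0.4  5.7] open 0.0198 q6 123.4 tilt 2.81
turn -0.15
tool now [-0.   0.1 -0.2] after turn [-0.   0.1 -0.2]
```

```bash
python3 - <<'E'
from h import *
print(close_job());to(.5380,-.0881,.080,-48.1)
E
```

```text
the job is handed in; nothing more can be done
None
the job is handed in; nothing more can be done
```

I handed the job in at 43.1 s. The coupon is released in the jig pocket, and the medium socket is still gripped and fully down on the jig's nut. `close_job()` gave no verdict.

**Coupon:** the picture taken after release showed it flat and square in the pocket, with its base edges inside the pocket walls.

**Socket choice:** I tried only the medium socket. The pictures put the jig nut at about 24 mm across flats, so I did not test the small or large one.

**Fitting it:** the socket stopped at the top of the nut's hexagon at two hand angles 30° apart, over several tries. The first tries were also a few millimetres off centre. After I re-centred it and turned the hand 30° the other way from the second angle, it slid down with no contact force. It then met the strap at TCP height 80 mm, against about 80.4 mm expected.

**Last readings:** contact force was about 6 N upward, the opening 20 mm, and the TCP within 1 mm of the nut's axis in plan. The hand was tilted 2.8° from vertical; I put the socket's own tilt at under about 1°, but did not measure it.

**Checks that disagreed or could not be made:**
- **Cup:** its image area changed in both the top and side cameras. I put this down to the arm's moving shadow. I did not confirm it, but the hand did not pass close to the cup.
- **Brush:** its area changed in the side view but not in the top view, so I put that down to the arm blocking the side camera.
- **Other bystanders and sockets:** the hammer, wrench, can and the two sockets left in the tray showed little or no change.
- **No final look:** the 12-picture viewing limit was used up, so the end state was checked only by numbers.

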